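Fetch the decanter stopper from behind the tumblers

ROBOT

A 6-joint arm with a two-finger parallel gripper is mounted at the origin on the work surface. World frame = base frame: x ahead of the robot, y to its left, z up, the work surface at z = 0. Lengths are in mm, angles in rad, forces in N, time in s.
With the tool pointing down it reaches from about 275 to 725 mm from the base axis. Payload 5.6 kg.
Tool frame: the origin (TCP) lies at the centre of the arm's flange, where the gripper is bolted on; the fingertips stand 173 mm ahead of it and the grasp point (between the pads) lies 155 mm ahead of it; x points along the fingers, y is the direction in which the jaws open and shut, and the axes are right-handed (so a half turn about x gives the same grasp; the last joint's range is limited). The gripper opens to 85 mm and grips with 20 to 120 N. Pads are 22 mm wide; open, the fingers measure 114 mm over their backs; the gripper's body (76 mm by 85 mm) begins 54 mm behind the grasp point. The pads swing forward as they close: fully open they stand 13 mm farther back than shut.
Start: joints at [-1.033, 0.255, 0.108, 0, -1.424, -0.285], TCP at [137.584, -532.507, 404.683] pointing down, gripper open.
Joint ranges: [-2.95, 2.95], [-1.21, 1.97], [-1.09, 1.5], [-2.87, 1.71], [-2.94, -0.07], [-3.05, 3.05]. Speed limits (rad/s): [2.57, 2.57, 3.14, 3.14, 3.14, 3.14].

INTERFACE

Orientations are given as a unit quaternion [x, y, z, w].
In Python, from cell import arm, imaging, sign_off gives the robot as it stands.
- The arm moves only by the tool send_rows, never from a script. Its argument "steps" is a list of rows, each an object of numbers: "hand": the gripper's target within -1 to 1 (fully open at 1, half-way at 0, shut at -1); "dx", "dy", "dz": the shift along the tool's x, y, z scaled (see below); "ax", "ay", "az": the turn, a rotation vector about the tool's x, y, z scaled (see below). A call has 1 to 8 rows; each row shifts and turns the pose as measured when the row begins, along the tool's axes as they then stand; what a row does not reach is not made up. The controller multiplies each number of a shift by 3 cm and each number of a turn by 8 degrees. A row lasts 1/10 s, in which the tool goes at most 50 mm and 8.59 degrees, less where a joint would pass 70% of its speed; a pose out of reach is approached as far as the arm can. A call with a number of a shift or a turn outside -1 to 1 is refused whole. A call with a gripper value outside its range is refused whole. The fingers move at their own pace and stop on an object; the grip force is fixed at half the most. Time passes only in rows, so rows that do not move let the fingers close. It gives the time, the measured TCP pose, the force and the opening at its end, in the units of the state.
- arm.observe(): the state, without advancing time (a new reading comes with each control period).
- imaging.grab_frame(name): name is "scene" or "top" or "wrist"; returns a dict with "pixels" (384x512x3 uint8, red, green, blue), "z_map" (384x512 float32, mm along the optical axis (not along the pixel's ray), 0 where there is no reading), "fx", "fy", "cx", "cy" (pixels), "extrinsics" (4x4, takes a point from world to camera coordinates). Camera axes: x right, y down, z forward; pixel columns grow to the right and rows downward; lengths in mm; the calibration is good to about 2 mm. A picture is of the moment at which its call begins.
- sign_off(): hands the job in, once; it reports no verdict.
The state is a dict: "clock": time; "joint_positions": joint angles; "qd": joint speeds; "tau": joint torques, N m; "tcp_pos": TCP position; "eef_rot": TCP orientation; "force": force on the tool from outside, world axes, zero at the start; "wrist_torque": the same for the moment, N m; "gripper_width": finger opening in mm.
Only numpy, scipy, OpenCV 4.12 (cv2) and the standard library are available. Lean on these libraries where they do the work, as an engineer would, in place of code of your own. Each camera call takes 0.05 s, during which the arm holds its last target. There are 200 camera calls.

TASK

The decanter's stopper is hemmed in behind the three coloured tumblers: first stand all three tumblers aside on the cork mat, then lift the stopper out and set it in the black stopper tray, just as it stands, plug upwards. Then put every tumbler back in the middle of the coaster of its own colour. Keep the tumblers upright throughout and leave the stack of clear glasses undisturbed.

Things in the scene. Friction and masses are not known exactly. Their poses are not given: they have to be found in the camera images.
- tumbler_red: red metal tumbler, loose, an upright open cylinder 62 mm in diameter and 120 mm tall, 3 mm wall, about 0.2 kg; origin at the centre of its underside, z up. At the start it stands on the red coaster
- tumbler_green: green metal tumbler, loose, an upright open cylinder 62 mm in diameter and 120 mm tall, 3 mm wall, about 0.2 kg; origin at the centre of its underside, z up. At the start it stands on the green coaster
- tumbler_blue: blue metal tumbler, loose, an upright open cylinder 62 mm in diameter and 120 mm tall, 3 mm wall, about 0.2 kg; origin at the centre of its underside, z up. At the start it stands on the blue coaster
- coaster_red: red round coaster, home of the red tumbler, fixed, 92 mm in diameter, 4 mm thick (its top is 4 mm above its origin); origin at the centre of its underside, on an 8 mm thick wooden board (200 x 270 mm, fixed). The coasters lie in front of and on either side of the stopper, 70 to 100 mm from it; which colour lies where changes
- coaster_green: green round coaster, home of the green tumbler, fixed, 92 mm in diameter, 4 mm thick (its top is 4 mm above its origin); origin at the centre of its underside, on an 8 mm thick wooden board (200 x 270 mm, fixed). The coasters lie in front of and on either side of the stopper, 70 to 100 mm from it; which colour lies where changes
- coaster_blue: blue round coaster, home of the blue tumbler, fixed, 92 mm in diameter, 4 mm thick (its top is 4 mm above its origin); origin at the centre of its underside, on an 8 mm thick wooden board (200 x 270 mm, fixed). The coasters lie in front of and on either side of the stopper, 70 to 100 mm from it; which colour lies where changes
- stopper: decanter stopper, loose, upside down: a steel disc head 40 mm in diameter, 14 mm thick, underneath; on it a black rubber plug pointing up, 22 mm in diameter, 26 mm long (40 mm tall in all), 0.09 kg; origin at the centre of its underside, z up along the plug. At the start it stands on the board, hemmed in by the tumblers, too low to be gripped while they are there
- tray: black plastic stopper tray, fixed, shallow and open: 120 x 120 mm, rim 18 mm high, walls and floor 4 mm thick; origin at the centre of its underside. It lies to the left or the right of the board
- mat: plain cork mat, the side area, fixed, 300 mm along its x, 130 mm along its y, 4 mm thick; origin at the centre of its underside. It lies on the other side of the board from the tray
- glass_stack: stack of three clear glass tumblers, a loose bystander that moves as one piece, 76 mm in diameter, 125 mm tall, 0.6 kg; origin at the centre of its underside. It stands behind the tray, centre 135 to 150 mm from the tray's centre along the tray's +x

How it is judged (in metres and radians):
On the way, in this order (a step that is already met when the one before it is completed fails the run):
1. all three tumblers stand upright and released on the cork mat (x of tumbler_red in the frame of mat between -0.125 and 0.125 m and y of tumbler_red in the frame of mat between -0.045 and 0.045 m and z of tumbler_red in the frame of mat between 0.0015 and 0.012 m and angle between each of tumbler_red, tumbler_green, tumbler_blue's own z axis and vertical below 0.12 rad and linear speed of each of tumbler_red, tumbler_green, tumbler_blue below 0.03 m/s and contact force between each of tumbler_red, tumbler_green, tumbler_blue and the fingers below 0.1 N and x of tumbler_green in the frame of mat between -0.125 and 0.125 m and y of tumbler_green in the frame of mat between -0.045 and 0.045 m and z of tumbler_green in the frame of mat between 0.0015 and 0.012 m and x of tumbler_blue in the frame of mat between -0.125 and 0.125 m and y of tumbler_blue in the frame of mat between -0.045 and 0.045 m and z of tumbler_blue in the frame of mat between 0.0015 and 0.012 m), for 0.2 s.
2. the stopper stands plug upwards in the stopper tray, released (x of stopper in the frame of tray between -0.045 and 0.045 m and y of stopper in the frame of tray between -0.045 and 0.045 m and z of stopper in the frame of tray between 0.0015 and 0.012 m and angle between stopper's own z axis and vertical below 0.12 rad and linear speed of stopper below 0.03 m/s and contact force between stopper and the fingers below 0.1 N), for 0.2 s.
3. every tumbler stands on the coaster of its own colour again (horizontal distance between tumbler_red and coaster_red below 0.015 m and z of tumbler_red in the frame of coaster_red between 0.0015 and 0.01 m and angle between each of tumbler_red, tumbler_green, tumbler_blue's own z axis and vertical below 0.12 rad and linear speed of each of tumbler_red, tumbler_green, tumbler_blue below 0.03 m/s and contact force between each of tumbler_red, tumbler_green, tumbler_blue and the fingers below 0.1 N and horizontal distance between tumbler_green and coaster_green below 0.015 m and z of tumbler_green in the frame of coaster_green between 0.0015 and 0.01 m and horizontal distance between tumbler_blue and coaster_blue below 0.015 m and z of tumbler_blue in the frame of coaster_blue between 0.0015 and 0.01 m), for 0.2 s.
At the end, for the whole second after the job is handed in: Each tumbler stands upright on the coaster of its own colour, centre within 15 mm of the coaster's centre, and the stopper stands plug upwards on the floor of the black tray; all are released and at rest (tilt under 0.12 rad) (all of step 2 and all of step 3); the robot touches nothing.
It fails at once if a tumbler tipped over (more than 0.6 rad) (angle between any of tumbler_red, tumbler_green, tumbler_blue's own z axis and vertical above 0.6 rad).
It fails at once if the stack of clear glasses was shifted by more than 20 mm or tilted by more than 0.2 rad (distance of glass_stack from where it was at the start of the episode above 0.02 m or angle between glass_stack's own z axis and vertical above 0.2 rad).
It also fails if it takes over 134 s, if anything falls off the work surface, if the arm or the gripper's body presses on something with over 40 N, if the wrist force passes 120 N, or if a joint passes its speed limit or range.

## Working session

There is one attempt and no reset: what is moved stays moved. The work goes in short steps, Python scripts to look and compute and a tool call to move; the robot and the scene stay as the last step left them, time stands still between calls to the robot, and variables do not carry over. Pictures are saved under pics/ and viewed, on a budget of 14 in all, crops included, one or two more only if the job needs it, and the job is handed in when it is done.

Besides the shell and the picture viewer there is one more tool, called after ">>>" by a JSON object that holds its "name" and its "arguments", one argument or row to a line. send_rows: Moves the arm, as the interface text tells. Shifts and turns lie within -1 to 1; 1 stands for 3 cm of shift or 8 degrees of turn. Its arguments: {"type":"object","properties":{"steps":{"type":"array"}},"required":["steps"]}

```bash
mkdir -p pics; ls
cat > h.py <<'E'
import numpy as np,cv2
from cell import arm, imaging
from scipy.spatial.transform import Rotation as R
def cloud(f):
    z=f["z_map"];v,u=np.mgrid[:z.shape[0],:z.shape[1]]
    p=np.stack([(u-f["cx"])/f["fx"]*z,(v-f["cy"])/f["fy"]*z,z],-1)
    T=np.linalg.inv(np.array(f["extrinsics"]))
    w=p@T[:3,:3].T+T[:3,3]; w[z<=0]=np.nan
    return w
def save(f,n): cv2.imwrite("pics/"+n,f["pixels"][...,::-1])
E
python3 - <<'E'
from h import *
s=arm.observe(); print(s)
a=imaging.grab_frame("top");b=imaging.grab_frame("scene")
np.savez("f0.npz",tp=a["pixels"],tc=cloud(a),sp=b["pixels"],sc=cloud(b))
print(np.linalg.inv(a["extrinsics"]).round(2))
cv2.imwrite("pics/a.png",np.hstack([a["pixels"]])[...,::-1]);save(b,"b.png")
print(R.from_quat(s["eef_rot"]).as_matrix().round(3))
E
```

```text
pics
{'clock': 0.0, 'joint_positions': array([-1.03340401e+00,  2.55776497e-01,  1.07005024e-01, -4.96925087e-04,
       -1.42391349e+00, -2.84628168e-01]), 'qd': array([1.87637248e-03, 7.36120987e-04, 8.08445806e-04, 2.24907034e-04,
       9.94425473e-04, 7.46895153e-05]), 'tau': array([-6.99687771e-04, -3.86627340e+01,  2.37936097e+01,  5.36494195e+00,
       -6.17752376e-03, -2.61891522e-06]), 'tcp_pos': array([ 137.59196233, -532.34299722,  403.77672546]), 'eef_rot': array([-0.08842065,  0.7015776 ,  0.08978375,  0.70136263]), 'force': array([-0.65564698, -0.29943698,  0.49805849]), 'wrist_torque': array([-0.02924788, -0.00217057,  0.01924364]), 'gripper_width': 85.41362829002063}
[[-0.0000e+00 -9.9000e-01  1.3000e-01  4.7188e+02]
 [-1.0000e+00  1.0000e-02  4.0000e-02 -2.1990e+01]
 [-4.0000e-02 -1.3000e-01 -9.9000e-01  7.7290e+02]
 [ 0.0000e+00  0.0000e+00  0.0000e+00  1.0000e+00]]
[[-0.001 -0.25   0.968]
 [ 0.002  0.968  0.25 ]
 [-1.     0.002 -0.   ]]
```

View pics/a.png

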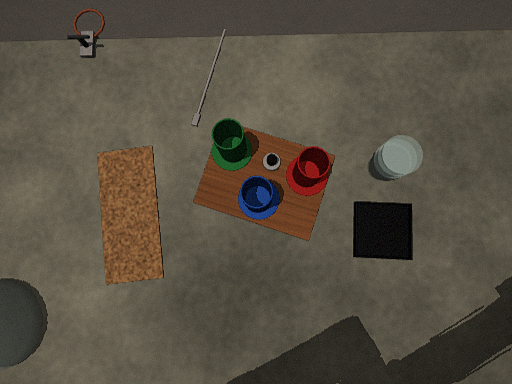

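View pics/b.png

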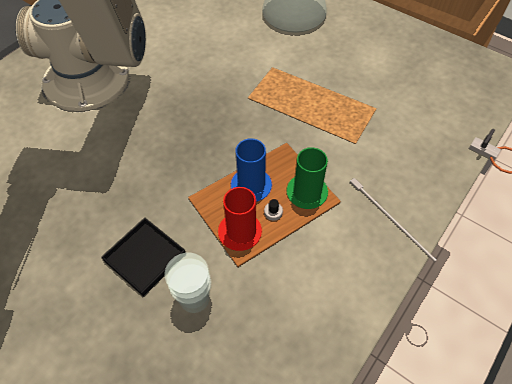

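The top view shows the mat at left (130,215), the board centred at (265,180), and the tray at right (383,230) with the glasses behind it at (398,158). The green tumbler is at (228,137), red at (313,163), blue at (258,193), and the stopper at (271,161). The scene view agrees: red is nearest the tray, green is far, and blue is on the robot side.

```bash
cat > m.py <<'E'
from h import *
from scipy.optimize import least_squares
def circ(p,r=None):
    c0=p.mean(0)
    if r is None:
        q=least_squares(lambda q:np.hypot(*(p-q[:2]).T)-q[2],[*c0,40],loss="soft_l1").x
    else:
        q=np.r_[least_squares(lambda q:np.hypot(*(p-q).T)-r,c0,loss="soft_l1").x,r]
    return q.round(1)
def masks(px):
    hsv=cv2.cvtColor(px,cv2.COLOR_RGB2HSV);h,s,v=[hsv[...,i].astype(int) for i in range(3)]
    st=(s>150)&(v>40)
    return dict(red=st&((h<4)|(h>174)),green=st&(h>50)&(h<80),blue=st&(h>100)&(h<130))
def tumblers(px,c):
    out={}
    for k,m in masks(px).items():
        z=c[...,2]; a=m&(z>60)
        zt=np.nanpercentile(z[a],97)
        rim=c[m&(z>zt-5)][:,:2]
        lo=c[m&(z>5)&(z<18)][:,:2]
        out[k]=dict(zt=round(float(zt),1),n=len(rim),rim=circ(rim),nlo=len(lo))
        hull=cv2.convexHull(lo.astype(np.float32))[:,0]
        out[k]["coaster"]=circ(hull[np.hypot(*(hull-hull.mean(0)).T)>0],46) if len(lo)>20 else None
        out[k]["coaster_free"]=circ(hull) if len(lo)>20 else None
    return out
E
python3 - <<'E'
from m import *
d=np.load("f0.npz")
for n in "ts":
    px,c=d[n+"p"],d[n+"c"];print(n)
    for k,v in tumblers(px,c).items(): print(k,v)
    if n=="s":continue
    z=c[...,2]
    def rect(m,nm):
        l,b,st,ct=cv2.connectedComponentsWithStats(m.astype(np.uint8))
        i=1+st[1:,4].argmax(); p=c[b==i]; r=cv2.minAreaRect(p[:,:2].astype(np.float32)); print(nm,r,np.nanmedian(p[:,2]).round(1),cv2.boxPoints(r).round(0).tolist())
    v,u=np.mgrid[:384,:512]
    ok=np.isfinite(z)
    hsv=cv2.cvtColor(px,cv2.COLOR_RGB2HSV)
    rect(ok&(u<180)&(u>80)&(v>130)&(v<300)&(hsv[...,1]>110),"mat")
    rect(ok&(u>340)&(u<430)&(v>190)&(v<270)&(px.max(-1)<35),"tray")
    g=ok&(u>360)&(v<200)&(v>120)&(z>60);print("glass",g.sum(),circ(c[g&(z>np.nanpercentile(z[g],60))][:,:2]),np.nanmax(z[g]))
    s=ok&(u>258)&(u<284)&(v>148)&(v<174)
    t=s&(z>40)&(z<60);print("plug",t.sum(),c[t].mean(0).round(1))
    t=s&(z>15)&(z<60);print("all",t.sum(),circ(cv2.convexHull(c[t][:,:2].astype(np.float32))[:,0]))
    b=ok&(u<60)&(v>270);print("dome",np.nanmin(c[b],0),np.nanmax(c[b],0), c[320,15])
E
```

```text
t
red {'zt': 134.1, 'n': 159, 'rim': array([ 610.7, -113.5,   29.2]), 'nlo': 576, 'coaster': array([ 608.4, -115.4,   46. ]), 'coaster_free': array([920.5,  40. , 388.5])}
green {'zt': 134.4, 'n': 121, 'rim': array([667.3,  48.2,  29. ]), 'nlo': 450, 'coaster': array([666. ,  51.7,  46. ]), 'coaster_free': array([664.3,  51.5,  44.3])}
blue {'zt': 134.1, 'n': 148, 'rim': array([555.3,  -6.5,  29.1]), 'nlo': 540, 'coaster': array([557.2,  -8.1,  46. ]), 'coaster_free': array([556. ,  -8.3,  44.8])}
mat ((524.73828125, 283.0910339355469), (300.04400634765625, 130.61550903320312), 6.826235771179199) 4.7 [[368.0, 330.0], [384.0, 200.0], [681.0, 236.0], [666.0, 366.0]]
tray ((484.9498291015625, -278.75701904296875), (127.89728546142578, 119.65855407714844), 87.423828125) 5.1 [[422.0, -340.0], [542.0, -345.0], [548.0, -218.0], [428.0, -212.0]]
glass 1654 [ 625.9 -280.4   27. ] 129.86159028447366
plug 86 [637.  -37.4  48.2]
all 249 [637.5 -37.4  19.3]
dome [158.87241849 420.46007395  -3.5780361 ] [396.64327845 573.52950442  86.21348263] [305.34393931 483.77565611  63.85947008]
s
red {'zt': 133.2, 'n': 175, 'rim': array([ 610.2, -116.8,   29.1]), 'nlo': 517, 'coaster': array([ 607. , -116.9,   46. ]), 'coaster_free': array([ 607.1, -117.5,   45.5])}
green {'zt': 133.0, 'n': 155, 'rim': array([666.9,  44.6,  29.1]), 'nlo': 406, 'coaster': array([663.7,  48.7,  46. ]), 'coaster_free': array([664.9,  48.1,  44.7])}
blue {'zt': 133.0, 'n': 164, 'rim': array([554.6,  -9.8,  29.1]), 'nlo': 262, 'coaster': array([556. , -13.2,  46. ]), 'coaster_free': array([556.2, -12.2,  44.5])}
```

Both cameras agree to within about 3 mm: tumblers red (610,-115), green (667,46), blue (555,-8), stopper (637,-38), mat centre (525,282), tray (485,-280). The jaws already open roughly along y, so I'll keep this orientation. I'm going to green first.

>>> {"name": "send_rows", "arguments": {
  "steps": [
    {"hand": 1,"dx": 0,"dy": 0.65,"dz": 1},
    {"hand": 1,"dx": 0,"dy": 0.65,"dz": 1},
    {"hand": 1,"dx": 0,"dy": 0.65,"dz": 1},
    {"hand": 1,"dx": 0,"dy": 0.65,"dz": 1},
    {"hand": 1,"dx": 0,"dy": 0.65,"dz": 1},
    {"hand": 1,"dx": 0,"dy": 0.65,"dz": 1},
    {"hand": 1,"dx": 0,"dy": 0.65,"dz": 1},
    {"hand": 1,"dx": 0,"dy": 0.65,"dz": 1}
  ]
}}

```text
invalid input
```

```bash
cat > s.py <<'E'
import sys
from h import *
# usage: s.py x y z [yawdeg of tool y from world y]: rows needed (in units) to reach target
s=arm.observe();M=R.from_quat(s["eef_rot"]);p=np.array(s["tcp_pos"])
print("t",round(s["clock"],2),"p",p.round(1),"w",round(s["gripper_width"],1),"F",np.round(s["force"],1),"yaw",np.degrees(np.arctan2(-M.as_matrix()[0,1],M.as_matrix()[1,1])).round(2),"xax",M.as_matrix()[:,0].round(4))
yaw=14.5
yv=np.array([-np.sin(np.radians(yaw)),np.cos(np.radians(yaw)),0]);xv=np.array([0,0,-1.])
D=R.from_matrix(np.c_[xv,yv,np.cross(xv,yv)])
print("turn units",(np.degrees((M.inv()*D).as_rotvec())/8).round(3))
for a in sys.argv[1:]:
    t=np.array([float(q) for q in a.split(",")]); print(a,"shift units",(M.inv().apply(t-p)/30).round(2)); p=t
E
python3 s.py 667,46.5,404 667,46.5,260
```

```text
t 0.1 p [ 137.6 -532.4  403.9] w 85.3 F [ 0.3 -0.2  0.5] yaw 14.48 xax [-5.0e-04  1.7e-03 -1.0e+00]
turn units [-0.002 -0.001 -0.012]
667,46.5,404 shift units [2.000e-02 1.427e+01 2.191e+01]
667,46.5,260 shift units [ 4.8  -0.01  0.  ]
```

>>> {"name": "send_rows", "arguments": {
  "steps": [
    {"hand": 1,"dx": 0,"dy": 0.65,"dz": 1,"ax": 0,"ay": 0,"az": 0},
    {"hand": 1,"dx": 0,"dy": 0.65,"dz": 1,"ax": 0,"ay": 0,"az": 0},
    {"hand": 1,"dx": 0,"dy": 0.65,"dz": 1,"ax": 0,"ay": 0,"az": 0},
    {"hand": 1,"dx": 0,"dy": 0.65,"dz": 1,"ax": 0,"ay": 0,"az": 0},
    {"hand": 1,"dx": 0,"dy": 0.65,"dz": 1,"ax": 0,"ay": 0,"az": 0},
    {"hand": 1,"dx": 0,"dy": 0.65,"dz": 1,"ax": 0,"ay": 0,"az": 0},
    {"hand": 1,"dx": 0,"dy": 0.65,"dz": 1,"ax": 0,"ay": 0,"az": 0},
    {"hand": 1,"dx": 0,"dy": 0.65,"dz": 1,"ax": 0,"ay": 0,"az": 0}
  ]
}}

```text
clock: 0.9
tcp_pos: [334.9, -315.8, 399.6]
eef_rot: [-0.083, 0.704, 0.09, 0.7]
force: [0.6, -0.8, 0.5]
gripper_width: 85.6
```

>>> {"name": "send_rows", "arguments": {
  "steps": [
    {"hand": 1,"dx": -0.03,"dy": 0.64,"dz": 0.98,"ax": 0,"ay": 0,"az": 0},
    {"hand": 1,"dx": -0.03,"dy": 0.64,"dz": 0.98,"ax": 0,"ay": 0,"az": 0},
    {"hand": 1,"dx": -0.03,"dy": 0.64,"dz": 0.98,"ax": 0,"ay": 0,"az": 0},
    {"hand": 1,"dx": -0.03,"dy": 0.64,"dz": 0.98,"ax": 0,"ay": 0,"az": 0},
    {"hand": 1,"dx": -0.03,"dy": 0.64,"dz": 0.98,"ax": 0,"ay": 0,"az": 0},
    {"hand": 1,"dx": -0.03,"dy": 0.64,"dz": 0.98,"ax": 0,"ay": 0,"az": 0},
    {"hand": 1,"dx": -0.03,"dy": 0.64,"dz": 0.98,"ax": 0,"ay": 0,"az": 0},
    {"hand": 1,"dx": -0.03,"dy": 0.64,"dz": 0.98,"ax": 0,"ay": 0,"az": 0}
  ]
}}

```text
clock: 1.7
tcp_pos: [531.4, -98.7, 405.1]
eef_rot: [-0.082, 0.705, 0.091, 0.698]
force: [1.1, -0.9, 0.1]
gripper_width: 85.9
```

>>> {"name": "send_rows", "arguments": {
  "steps": [
    {"hand": 1,"dx": 0,"dy": 0.64,"dz": 0.98,"ax": 0,"ay": 0,"az": 0},
    {"hand": 1,"dx": 0,"dy": 0.64,"dz": 0.98,"ax": 0,"ay": 0,"az": 0},
    {"hand": 1,"dx": 0,"dy": 0.64,"dz": 0.98,"ax": 0,"ay": 0,"az": 0},
    {"hand": 1,"dx": 0,"dy": 0.64,"dz": 0.98,"ax": 0,"ay": 0,"az": 0},
    {"hand": 1,"dx": 0,"dy": 0,"dz": 0,"ax": 0,"ay": 0,"az": 0}
  ]
}}

```text
clock: 2.2
tcp_pos: [631.7, 12.7, 400.6]
eef_rot: [-0.083, 0.707, 0.093, 0.696]
force: [0.4, -0.9, -0.6]
gripper_width: 85.3
```

```bash
python3 s.py 667,46.5,404 667,46.5,260
```

```text
t 2.2 p [631.7  12.7 400.6] w 85.3 F [ 0.4 -0.9 -0.6] yaw 14.26 xax [-0.0181  0.0113 -0.9998]
turn units [-0.029 -0.105 -0.111]
667,46.5,404 shift units [-0.12  0.8   1.42]
667,46.5,260 shift units [ 4.8  -0.07  0.07]
```

>>> {"name": "send_rows", "arguments": {
  "steps": [
    {"hand": 1,"dx": -0.05,"dy": 0.4,"dz": 0.71,"ax": -0.02,"ay": -0.1,"az": -0.1},
    {"hand": 1,"dx": 0,"dy": 0.4,"dz": 0.71,"ax": 0,"ay": 0,"az": 0},
    {"hand": 1,"dx": 0.8,"dy": 0,"dz": 0,"ax": 0,"ay": 0,"az": 0},
    {"hand": 1,"dx": 0.8,"dy": 0,"dz": 0,"ax": 0,"ay": 0,"az": 0},
    {"hand": 1,"dx": 0.6,"dy": 0,"dz": 0,"ax": 0,"ay": 0,"az": 0},
    {"hand": 1,"dx": 0,"dy": 0,"dz": 0,"ax": 0,"ay": 0,"az": 0}
  ]
}}

```text
clock: 2.8
tcp_pos: [667.9, 48.0, 330.5]
eef_rot: [-0.089, 0.704, 0.089, 0.699]
force: [0.1, -0.6, -0.0]
gripper_width: 85.1
```

```bash
python3 s.py 667,46.5,260
python3 - <<'E'
from h import *
f=imaging.grab_frame("wrist");save(f,"w1.png");print(np.linalg.inv(f["extrinsics"]).round(2))
E
```

```text
t 2.8 p [667.9  48.  330.5] w 85.1 F [ 0.1 -0.6 -0. ] yaw 14.47 xax [-6.1e-03 -1.0e-04 -1.0e+00]
turn units [-0.003 -0.042 -0.01 ]
667,46.5,260 shift units [ 2.35 -0.04 -0.03]
[[-2.5000e-01  9.3000e-01  2.6000e-01  5.9963e+02]
 [ 9.7000e-01  2.4000e-01  7.0000e-02  2.8990e+01]
 [ 0.0000e+00  2.7000e-01 -9.6000e-01  3.0104e+02]
 [ 0.0000e+00  0.0000e+00  0.0000e+00  1.0000e+00]]
```

View pics/w1.png

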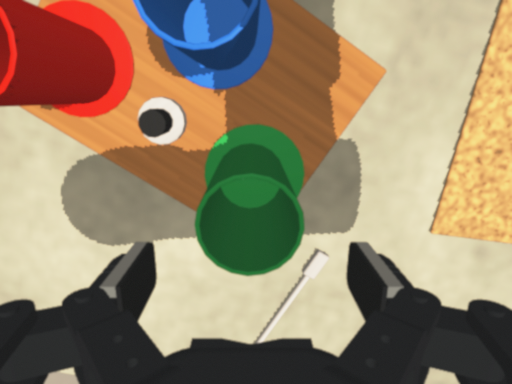

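The fingers straddle the green rim symmetrically: the rim centre is near column 250 and the fingers are at 145 and 358. I'm descending to grip, and measuring from the wrist camera at the same time.

Run:
```python
from m import *
f=imaging.grab_frame("wrist");c=cloud(f)
m=masks(f["pixels"])
for k,v in m.items(): print(k,v.sum(),(v&(c[...,2]>60)).sum(),(v&(c[...,2]<18)).sum())
for k,v in tumblers(f["pixels"],c).items(): print(k,v)
```

```text
red 13069 7710 3265
green 12505 7353 2394
blue 8666 3079 2914
red {'zt': 132.9, 'n': 1169, 'rim': array([ 610. , -116.7,   30.6]), 'nlo': 3265, 'coaster': array([ 607.3, -118.4,   46. ]), 'coaster_free': array([ 607.2, -117.2,   44.8])}
green {'zt': 133.3, 'n': 1785, 'rim': array([666. ,  45.6,  28.8]), 'nlo': 2394, 'coaster': array([666.6,  49.2,  46. ]), 'coaster_free': array([663.5,  48.8,  43.4])}
blue {'zt': 133.7, 'n': 1127, 'rim': array([555. ,  -8.5,  29. ]), 'nlo': 2914, 'coaster': array([554.4, -11.9,  46. ]), 'coaster_free': array([556.1, -10.5,  44.2])}
```

>>> {"name": "send_rows", "arguments": {
  "steps": [
    {"hand": 1,"dx": 0.8,"dy": -0.04,"dz": 0,"ax": 0,"ay": -0.03,"az": 0},
    {"hand": 1,"dx": 0.8,"dy": 0,"dz": 0,"ax": 0,"ay": 0,"az": 0},
    {"hand": 1,"dx": 0.7,"dy": 0,"dz": 0,"ax": 0,"ay": 0,"az": 0},
    {"hand": -1,"dx": 0,"dy": 0,"dz": 0,"ax": 0,"ay": 0,"az": 0},
    {"hand": -1,"dx": 0,"dy": 0,"dz": 0,"ax": 0,"ay": 0,"az": 0},
    {"hand": -1,"dx": 0,"dy": 0,"dz": 0,"ax": 0,"ay": 0,"az": 0},
    {"hand": -1,"dx": 0,"dy": 0,"dz": 0,"ax": 0,"ay": 0,"az": 0},
    {"hand": -1,"dx": 0,"dy": 0,"dz": 0,"ax": 0,"ay": 0,"az": 0}
  ]
}}

```text
clock: 3.7
tcp_pos: [672.6, 46.0, 278.7]
eef_rot: [-0.089, 0.692, 0.089, 0.711]
force: [0.2, 0.5, -1.8]
gripper_width: 61.3
```

>>> {"name": "send_rows", "arguments": {
  "steps": [
    {"hand": -1,"dx": 0,"dy": 0,"dz": 0,"ax": 0,"ay": 0,"az": 0},
    {"hand": -1,"dx": 0,"dy": 0,"dz": 0,"ax": 0,"ay": 0,"az": 0}
  ]
}}

```text
clock: 3.9
tcp_pos: [672.6, 45.9, 279.4]
eef_rot: [-0.089, 0.692, 0.089, 0.711]
force: [-0.2, 0.3, -1.4]
gripper_width: 61.0
```

```bash
python3 s.py 667,46.5,320 619,294,320 619,294,255
```

```text
t 3.9 p [672.6  45.9 279.4] w 61.0 F [-0.2  0.3 -1.4] yaw 14.49 xax [ 0.0273  0.0041 -0.9996]
turn units [-0.001  0.197  0.021]
667,46.5,320 shift units [-1.36  0.06 -0.14]
619,294,320 shift units [-0.01  8.39  0.52]
619,294,255 shift units [ 2.17  0.01 -0.06]
```

The grasp ended too high (z 279), tilted 1.6° and off-centre. I'll open and redo it.

>>> {"name": "send_rows", "arguments": {
  "steps": [
    {"hand": 1,"dx": 0,"dy": 0,"dz": 0,"ax": 0,"ay": 0,"az": 0},
    {"hand": 1,"dx": 0,"dy": 0,"dz": 0,"ax": 0,"ay": 0,"az": 0},
    {"hand": 1,"dx": 0,"dy": 0,"dz": 0,"ax": 0,"ay": 0,"az": 0},
    {"hand": 1,"dx": 0,"dy": 0,"dz": -0.2,"ax": 0,"ay": 0.2,"az": 0},
    {"hand": 1,"dx": 0.2,"dy": 0,"dz": 0,"ax": 0,"ay": 0,"az": 0},
    {"hand": 1,"dx": 0,"dy": 0,"dz": 0,"ax": 0,"ay": 0,"az": 0}
  ]
}}

```text
clock: 4.5
tcp_pos: [666.6, 44.2, 273.7]
eef_rot: [-0.091, 0.702, 0.088, 0.701]
force: [-0.0, 0.1, -0.3]
gripper_width: 85.2
```

```bash
python3 s.py 666.5,46,260
python3 - <<'E'
from m import *
s=arm.observe();print(np.round(s["joint_positions"],3))
f=imaging.grab_frame("top");c=cloud(f)
print(tumblers(f["pixels"],c)["green"])
f=imaging.grab_frame("scene");c=cloud(f)
print(tumblers(f["pixels"],c)["green"])
E
```

```text
t 4.5 p [666.6  44.2 273.7] w 85.2 F [-0.   0.1 -0.3] yaw 14.5 xax [-6.0e-04 -3.8e-03 -1.0e+00]
turn units [-0.    -0.011  0.025]
666.5,46,260 shift units [0.46 0.06 0.01]
[ 0.3    0.548  0.215  0.004 -1.24  -1.619]
{'zt': 133.7, 'n': 58, 'rim': array([671.1,  49.3,  29.5]), 'nlo': 507, 'coaster': array([666. ,  51.6,  46. ]), 'coaster_free': array([664.5,  51.3,  44.4])}
{'zt': 133.4, 'n': 76, 'rim': array([669.8,  46.1,  29. ]), 'nlo': 401, 'coaster': array([664.4,  49.2,  46. ]), 'coaster_free': array([665.4,  47.8,  44.3])}
```

>>> {"name": "send_rows", "arguments": {
  "steps": [
    {"hand": 1,"dx": 0.25,"dy": 0.06,"dz": 0.07,"ax": 0,"ay": 0,"az": 0.02},
    {"hand": 1,"dx": 0.25,"dy": 0,"dz": 0,"ax": 0,"ay": 0,"az": 0},
    {"hand": 1,"dx": 0,"dy": 0,"dz": 0,"ax": 0,"ay": 0,"az": 0},
    {"hand": -1,"dx": 0,"dy": 0,"dz": 0,"ax": 0,"ay": 0,"az": 0},
    {"hand": -1,"dx": 0,"dy": 0,"dz": 0,"ax": 0,"ay": 0,"az": 0},
    {"hand": -1,"dx": 0,"dy": 0,"dz": 0,"ax": 0,"ay": 0,"az": 0},
    {"hand": -1,"dx": 0,"dy": 0,"dz": 0,"ax": 0,"ay": 0,"az": 0}
  ]
}}

```text
clock: 5.3
tcp_pos: [668.8, 47.0, 258.4]
eef_rot: [-0.09, 0.701, 0.089, 0.702]
force: [-0.3, -0.1, -1.7]
gripper_width: 62.3
```

```bash
python3 s.py 668.5,46,320 619,294,320 619,294,255
```

```text
t 5.3 p [668.8  47.  258.4] w 62.3 F [-0.3 -0.1 -1.7] yaw 14.52 xax [ 7.e-04 -4.e-04 -1.e+00]
turn units [0.003 0.004 0.004]
668.5,46,320 shift units [-2.05 -0.03 -0.02]
619,294,320 shift units [-0.    8.42  0.48]
619,294,255 shift units [ 2.17  0.   -0.  ]
```

>>> {"name": "send_rows", "arguments": {
  "steps": [
    {"hand": -1,"dx": -0.6,"dy": 0,"dz": 0,"ax": 0,"ay": 0,"az": 0},
    {"hand": -1,"dx": -0.7,"dy": 0,"dz": 0,"ax": 0,"ay": 0,"az": 0},
    {"hand": -1,"dx": -0.7,"dy": 0.3,"dz": 0,"ax": 0,"ay": 0,"az": 0},
    {"hand": -1,"dx": 0,"dy": 0.8,"dz": 0.05,"ax": 0,"ay": 0,"az": 0},
    {"hand": -1,"dx": 0,"dy": 0.8,"dz": 0.05,"ax": 0,"ay": 0,"az": 0},
    {"hand": -1,"dx": 0,"dy": 0.8,"dz": 0.05,"ax": 0,"ay": 0,"az": 0},
    {"hand": -1,"dx": 0,"dy": 0.8,"dz": 0.05,"ax": 0,"ay": 0,"az": 0},
    {"hand": -1,"dx": 0,"dy": 0.8,"dz": 0.05,"ax": 0,"ay": 0,"az": 0}
  ]
}}

```text
clock: 6.1
tcp_pos: [642.8, 173.8, 317.9]
eef_rot: [-0.087, 0.704, 0.087, 0.7]
force: [-0.3, 0.2, -2.5]
gripper_width: 61.6
```

>>> {"name": "send_rows", "arguments": {
  "steps": [
    {"hand": -1,"dx": 0,"dy": 0.8,"dz": 0.05,"ax": 0,"ay": 0,"az": 0},
    {"hand": -1,"dx": 0,"dy": 0.8,"dz": 0.05,"ax": 0,"ay": 0,"az": 0},
    {"hand": -1,"dx": 0,"dy": 0.8,"dz": 0.05,"ax": 0,"ay": 0,"az": 0},
    {"hand": -1,"dx": 0,"dy": 0.7,"dz": 0.05,"ax": 0,"ay": 0,"az": 0},
    {"hand": -1,"dx": 0,"dy": 0,"dz": 0,"ax": 0,"ay": 0,"az": 0}
  ]
}}

```text
clock: 6.6
tcp_pos: [623.5, 271.7, 315.7]
eef_rot: [-0.088, 0.705, 0.087, 0.698]
force: [0.9, 0.2, -3.0]
gripper_width: 62.4
```

```bash
python3 s.py 619,294,252
```

```text
t 6.6 p [623.5 271.7 315.7] w 62.4 F [ 0.9  0.2 -3. ] yaw 14.25 xax [-0.0095 -0.002  -1.    ]
turn units [-0.031 -0.069 -0.003]
619,294,252 shift units [2.12 0.76 0.06]
```

>>> {"name": "send_rows", "arguments": {
  "steps": [
    {"hand": -1,"dx": 0,"dy": 0.75,"dz": 0.05,"ax": -0.03,"ay": -0.07,"az": 0},
    {"hand": -1,"dx": 0.7,"dy": 0,"dz": 0,"ax": 0,"ay": 0,"az": 0},
    {"hand": -1,"dx": 0.6,"dy": 0,"dz": 0,"ax": 0,"ay": 0,"az": 0},
    {"hand": -1,"dx": 0.3,"dy": 0,"dz": 0,"ax": 0,"ay": 0,"az": 0},
    {"hand": -1,"dx": 0,"dy": 0,"dz": 0,"ax": 0,"ay": 0,"az": 0}
  ]
}}

```text
clock: 7.1
tcp_pos: [619.3, 293.6, 265.6]
eef_rot: [-0.089, 0.702, 0.089, 0.701]
force: [-0.5, 0.2, -2.1]
gripper_width: 61.6
```

```bash
python3 s.py 619,294,251
```

```text
t 7.1 p [619.3 293.6 265.6] w 61.6 F [-0.5  0.2 -2.1] yaw 14.5 xax [-8.e-04 -6.e-04 -1.e+00]
turn units [ 0.    -0.007  0.003]
619,294,251 shift units [ 0.49  0.01 -0.01]
```

>>> {"name": "send_rows", "arguments": {
  "steps": [
    {"hand": -1,"dx": 0.3,"dy": 0,"dz": 0,"ax": 0,"ay": 0,"az": 0},
    {"hand": -1,"dx": 0.18,"dy": 0,"dz": 0,"ax": 0,"ay": 0,"az": 0},
    {"hand": -1,"dx": 0,"dy": 0,"dz": 0,"ax": 0,"ay": 0,"az": 0},
    {"hand": 1,"dx": 0,"dy": 0,"dz": 0,"ax": 0,"ay": 0,"az": 0},
    {"hand": 1,"dx": 0,"dy": 0,"dz": 0,"ax": 0,"ay": 0,"az": 0},
    {"hand": 1,"dx": 0,"dy": 0,"dz": 0,"ax": 0,"ay": 0,"az": 0},
    {"hand": 1,"dx": 0,"dy": 0,"dz": 0,"ax": 0,"ay": 0,"az": 0}
  ]
}}

```text
clock: 7.8
tcp_pos: [620.9, 293.0, 254.6]
eef_rot: [-0.089, 0.699, 0.089, 0.704]
force: [-0.4, 0.6, 0.4]
gripper_width: 85.4
```

```bash
python3 s.py 619,294,330 555,-8,330 555,-8,258
```

```text
t 7.8 p [620.9 293.  254.6] w 85.4 F [-0.4  0.6  0.4] yaw 14.46 xax [ 0.0059  0.002  -1.    ]
turn units [-0.005  0.044 -0.003]
619,294,330 shift units [-2.51  0.05 -0.04]
555,-8,330 shift units [-0.03 -9.22 -4.58]
555,-8,258 shift units [ 2.4  -0.   -0.01]
```

>>> {"name": "send_rows", "arguments": {
  "steps": [
    {"hand": 1,"dx": -0.8,"dy": 0,"dz": 0,"ax": 0,"ay": 0.04,"az": 0},
    {"hand": 1,"dx": -0.9,"dy": 0,"dz": 0,"ax": 0,"ay": 0,"az": 0},
    {"hand": 1,"dx": -0.9,"dy": 0,"dz": 0,"ax": 0,"ay": 0,"az": 0},
    {"hand": 1,"dx": -0.1,"dy": -0.84,"dz": -0.42,"ax": 0,"ay": 0,"az": 0},
    {"hand": 1,"dx": 0,"dy": -0.84,"dz": -0.42,"ax": 0,"ay": 0,"az": 0},
    {"hand": 1,"dx": 0,"dy": -0.84,"dz": -0.42,"ax": 0,"ay": 0,"az": 0},
    {"hand": 1,"dx": 0,"dy": -0.84,"dz": -0.42,"ax": 0,"ay": 0,"az": 0},
    {"hand": 1,"dx": 0,"dy": -0.84,"dz": -0.42,"ax": 0,"ay": 0,"az": 0}
  ]
}}

```text
clock: 8.6
tcp_pos: [590.6, 154.3, 340.7]
eef_rot: [-0.09, 0.699, 0.091, 0.703]
force: [1.1, -0.1, 0.0]
gripper_width: 85.5
```

>>> {"name": "send_rows", "arguments": {
  "steps": [
    {"hand": 1,"dx": 0,"dy": -0.84,"dz": -0.42,"ax": 0,"ay": 0,"az": 0},
    {"hand": 1,"dx": 0,"dy": -0.84,"dz": -0.42,"ax": 0,"ay": 0,"az": 0},
    {"hand": 1,"dx": 0,"dy": -0.84,"dz": -0.42,"ax": 0,"ay": 0,"az": 0},
    {"hand": 1,"dx": 0,"dy": -0.84,"dz": -0.42,"ax": 0,"ay": 0,"az": 0},
    {"hand": 1,"dx": 0,"dy": -0.84,"dz": -0.42,"ax": 0,"ay": 0,"az": 0},
    {"hand": 1,"dx": 0,"dy": 0,"dz": 0,"ax": 0,"ay": 0,"az": 0}
  ]
}}

```text
clock: 9.2
tcp_pos: [559.2, 8.3, 343.7]
eef_rot: [-0.09, 0.697, 0.091, 0.705]
force: [0.9, -0.1, 0.3]
gripper_width: 85.3
```

```bash
python3 s.py 555,-8,330 555,-8,258
python3 - <<'E'
from m import *
for n in ("top","scene"):
    f=imaging.grab_frame(n);c=cloud(f)
    for k in ("green","blue"):
        r=c[masks(f["pixels"])[k]&(c[...,2]>115)]; print(n,k,len(r),circ(r[:,:2]) if len(r)>15 else "")
E
```

```text
t 9.2 p [559.2   8.3 343.7] w 85.3 F [ 0.9 -0.1  0.3] yaw 14.68 xax [ 0.0113  0.0033 -0.9999]
turn units [ 0.022  0.084 -0.003]
555,-8,330 shift units [ 0.45 -0.49 -0.28]
555,-8,258 shift units [ 2.4  -0.   -0.03]
top green 0 
top blue 94 [555.2  -6.4  29.3]
scene green 211 [621.7 291.9  29.1]
scene blue 298 [554.9 -10.2  29. ]
```

>>> {"name": "send_rows", "arguments": {
  "steps": [
    {"hand": 1,"dx": 0.3,"dy": -0.5,"dz": -0.28,"ax": 0.02,"ay": 0.08,"az": 0},
    {"hand": 1,"dx": 0,"dy": 0,"dz": 0,"ax": 0,"ay": 0,"az": 0},
    {"hand": 1,"dx": 0.7,"dy": 0,"dz": 0,"ax": 0,"ay": 0,"az": 0},
    {"hand": 1,"dx": 0.7,"dy": 0,"dz": 0,"ax": 0,"ay": 0,"az": 0},
    {"hand": 1,"dx": 0.6,"dy": 0,"dz": 0,"ax": 0,"ay": 0,"az": 0},
    {"hand": 1,"dx": 0.4,"dy": 0,"dz": 0,"ax": 0,"ay": 0,"az": 0},
    {"hand": 1,"dx": 0,"dy": 0,"dz": 0,"ax": 0,"ay": 0,"az": 0}
  ]
}}

```text
clock: 10.0
tcp_pos: [556.8, -3.5, 259.0]
eef_rot: [-0.091, 0.701, 0.092, 0.702]
force: [0.3, -0.3, 0.1]
gripper_width: 85.3
```

```bash
python3 s.py 555,-8,258
```

```text
t 10.0 p [556.8  -3.5 259. ] w 85.3 F [ 0.3 -0.3  0.1] yaw 14.88 xax [ 0.0016  0.0015 -1.    ]
turn units [ 0.047  0.014 -0.008]
555,-8,258 shift units [ 0.03 -0.13 -0.1 ]
```

>>> {"name": "send_rows", "arguments": {
  "steps": [
    {"hand": 1,"dx": 0.03,"dy": -0.13,"dz": -0.1,"ax": 0.04,"ay": 0,"az": 0},
    {"hand": 1,"dx": 0,"dy": 0,"dz": 0,"ax": 0,"ay": 0,"az": 0},
    {"hand": -1,"dx": 0,"dy": 0,"dz": 0,"ax": 0,"ay": 0,"az": 0},
    {"hand": -1,"dx": 0,"dy": 0,"dz": 0,"ax": 0,"ay": 0,"az": 0},
    {"hand": -1,"dx": 0,"dy": 0,"dz": 0,"ax": 0,"ay": 0,"az": 0},
    {"hand": -1,"dx": 0,"dy": 0,"dz": 0,"ax": 0,"ay": 0,"az": 0},
    {"hand": -1,"dx": 0,"dy": 0,"dz": 0,"ax": 0,"ay": 0,"az": 0}
  ]
}}

```text
clock: 10.7
tcp_pos: [555.5, -7.5, 260.5]
eef_rot: [-0.089, 0.7, 0.09, 0.703]
force: [-0.4, -0.5, -1.9]
gripper_width: 60.2
```

```bash
python3 s.py 555,-8,315 525,282,315 525,282,250
```

```text
t 10.7 p [555.5  -7.5 260.5] w 60.2 F [-0.4 -0.5 -1.9] yaw 14.59 xax [ 0.0049  0.0023 -1.    ]
turn units [ 0.012  0.038 -0.007]
555,-8,315 shift units [-1.82 -0.01 -0.01]
525,282,315 shift units [0.02 9.61 1.47]
525,282,250 shift units [ 2.17 -0.   -0.01]
```

>>> {"name": "send_rows", "arguments": {
  "steps": [
    {"hand": -1,"dx": -0.6,"dy": 0,"dz": 0,"ax": 0,"ay": 0,"az": 0},
    {"hand": -1,"dx": -0.6,"dy": 0,"dz": 0,"ax": 0,"ay": 0,"az": 0},
    {"hand": -1,"dx": -0.6,"dy": 0.3,"dz": 0,"ax": 0,"ay": 0,"az": 0},
    {"hand": -1,"dx": 0,"dy": 0.82,"dz": 0.13,"ax": 0,"ay": 0,"az": 0},
    {"hand": -1,"dx": 0,"dy": 0.82,"dz": 0.13,"ax": 0,"ay": 0,"az": 0},
    {"hand": -1,"dx": 0,"dy": 0.82,"dz": 0.13,"ax": 0,"ay": 0,"az": 0},
    {"hand": -1,"dx": 0,"dy": 0.82,"dz": 0.13,"ax": 0,"ay": 0,"az": 0},
    {"hand": -1,"dx": 0,"dy": 0.82,"dz": 0.13,"ax": 0,"ay": 0,"az": 0}
  ]
}}

```text
clock: 11.5
tcp_pos: [539.5, 126.4, 313.8]
eef_rot: [-0.087, 0.703, 0.088, 0.701]
force: [-0.2, 0.0, -2.2]
gripper_width: 60.1
```

>>> {"name": "send_rows", "arguments": {
  "steps": [
    {"hand": -1,"dx": 0,"dy": 0.82,"dz": 0.13,"ax": 0,"ay": 0,"az": 0},
    {"hand": -1,"dx": 0,"dy": 0.82,"dz": 0.13,"ax": 0,"ay": 0,"az": 0},
    {"hand": -1,"dx": 0,"dy": 0.82,"dz": 0.13,"ax": 0,"ay": 0,"az": 0},
    {"hand": -1,"dx": 0,"dy": 0.82,"dz": 0.13,"ax": 0,"ay": 0,"az": 0},
    {"hand": -1,"dx": 0,"dy": 0.82,"dz": 0.13,"ax": 0,"ay": 0,"az": 0},
    {"hand": -1,"dx": 0,"dy": 0.82,"dz": 0.13,"ax": 0,"ay": 0,"az": 0},
    {"hand": -1,"dx": 0,"dy": 0,"dz": 0,"ax": 0,"ay": 0,"az": 0}
  ]
}}

```text
clock: 12.2
tcp_pos: [523.2, 283.7, 310.6]
eef_rot: [-0.088, 0.705, 0.089, 0.699]
force: [0.6, -0.8, -1.3]
gripper_width: 60.5
```

```bash
python3 s.py 525,282,252.5
```

```text
t 12.2 p [523.2 283.7 310.6] w 60.5 F [ 0.6 -0.8 -1.3] yaw 14.34 xax [-8.7e-03 -2.0e-04 -1.0e+00]
turn units [-0.02  -0.061 -0.014]
525,282,252.5 shift units [ 1.93 -0.08  0.06]
```

>>> {"name": "send_rows", "arguments": {
  "steps": [
    {"hand": -1,"dx": 0.6,"dy": -0.08,"dz": 0.06,"ax": -0.02,"ay": -0.06,"az": 0},
    {"hand": -1,"dx": 0.6,"dy": 0,"dz": 0,"ax": 0,"ay": 0,"az": 0},
    {"hand": -1,"dx": 0.4,"dy": 0,"dz": 0,"ax": 0,"ay": 0,"az": 0},
    {"hand": -1,"dx": 0.2,"dy": 0,"dz": 0,"ax": 0,"ay": 0,"az": 0},
    {"hand": -1,"dx": 0,"dy": 0,"dz": 0,"ax": 0,"ay": 0,"az": 0}
  ]
}}

```text
clock: 12.7
tcp_pos: [525.1, 281.3, 253.7]
eef_rot: [-0.089, 0.702, 0.09, 0.701]
force: [-0.1, 0.1, -1.9]
gripper_width: 60.0
```

```bash
python3 s.py 525,282,252.5
```

```text
t 12.7 p [525.1 281.3 253.7] w 60.0 F [-0.1  0.1 -1.9] yaw 14.56 xax [-2.e-03  3.e-04 -1.e+00]
turn units [ 0.007 -0.013 -0.006]
525,282,252.5 shift units [0.04 0.02 0.  ]
```

>>> {"name": "send_rows", "arguments": {
  "steps": [
    {"hand": -1,"dx": 0.04,"dy": 0,"dz": 0,"ax": 0,"ay": 0,"az": 0},
    {"hand": 1,"dx": 0,"dy": 0,"dz": 0,"ax": 0,"ay": 0,"az": 0},
    {"hand": 1,"dx": 0,"dy": 0,"dz": 0,"ax": 0,"ay": 0,"az": 0},
    {"hand": 1,"dx": 0,"dy": 0,"dz": 0,"ax": 0,"ay": 0,"az": 0},
    {"hand": 1,"dx": 0,"dy": 0,"dz": 0,"ax": 0,"ay": 0,"az": 0},
    {"hand": 1,"dx": -0.8,"dy": 0,"dz": 0,"ax": 0,"ay": 0.03,"az": 0},
    {"hand": 1,"dx": -0.9,"dy": 0,"dz": 0,"ax": 0,"ay": 0,"az": 0},
    {"hand": 1,"dx": -0.9,"dy": 0,"dz": 0,"ax": 0,"ay": 0,"az": 0}
  ]
}}

```text
clock: 13.5
tcp_pos: [525.7, 280.9, 333.7]
eef_rot: [-0.09, 0.703, 0.089, 0.699]
force: [0.4, -0.2, -0.5]
gripper_width: 85.7
```

>>> {"name": "send_rows", "arguments": {
  "steps": [
    {"hand": 1,"dx": 0,"dy": -0.84,"dz": -0.03,"ax": 0,"ay": 0,"az": 0},
    {"hand": 1,"dx": 0,"dy": -0.84,"dz": -0.03,"ax": 0,"ay": 0,"az": 0},
    {"hand": 1,"dx": 0,"dy": -0.84,"dz": -0.03,"ax": 0,"ay": 0,"az": 0},
    {"hand": 1,"dx": 0,"dy": -0.84,"dz": -0.03,"ax": 0,"ay": 0,"az": 0},
    {"hand": 1,"dx": 0,"dy": -0.84,"dz": -0.03,"ax": 0,"ay": 0,"az": 0},
    {"hand": 1,"dx": 0,"dy": -0.84,"dz": -0.03,"ax": 0,"ay": 0,"az": 0},
    {"hand": 1,"dx": 0,"dy": -0.84,"dz": -0.03,"ax": 0,"ay": 0,"az": 0},
    {"hand": 1,"dx": 0,"dy": -0.84,"dz": -0.03,"ax": 0,"ay": 0,"az": 0}
  ]
}}

```text
clock: 14.3
tcp_pos: [571.9, 80.6, 342.5]
eef_rot: [-0.09, 0.697, 0.094, 0.705]
force: [0.2, -0.5, 0.1]
gripper_width: 85.6
```

>>> {"name": "send_rows", "arguments": {
  "steps": [
    {"hand": 1,"dx": 0,"dy": -0.84,"dz": -0.03,"ax": 0,"ay": 0,"az": 0},
    {"hand": 1,"dx": 0,"dy": -0.84,"dz": -0.03,"ax": 0,"ay": 0,"az": 0},
    {"hand": 1,"dx": 0,"dy": -0.84,"dz": -0.03,"ax": 0,"ay": 0,"az": 0},
    {"hand": 1,"dx": 0,"dy": -0.84,"dz": -0.03,"ax": 0,"ay": 0,"az": 0},
    {"hand": 1,"dx": 0,"dy": -0.84,"dz": -0.03,"ax": 0,"ay": 0,"az": 0},
    {"hand": 1,"dx": 0,"dy": -0.84,"dz": -0.03,"ax": 0,"ay": 0,"az": 0},
    {"hand": 1,"dx": 0,"dy": 0,"dz": 0,"ax": 0,"ay": 0,"az": 0}
  ]
}}

```text
clock: 15.0
tcp_pos: [607.0, -75.7, 344.8]
eef_rot: [-0.09, 0.695, 0.093, 0.707]
force: [-0.1, 0.1, 0.3]
gripper_width: 85.7
```

```bash
python3 s.py 610.5,-116,335 610.5,-116,258
python3 - <<'E'
from m import *
for n in ("top","scene"):
    f=imaging.grab_frame(n);c=cloud(f)
    for k in ("green","blue","red"):
        r=c[masks(f["pixels"])[k]&(c[...,2]>115)]; print(n,k,len(r),circ(r[:,:2]) if len(r)>15 else "")
E
```

```text
t 15.0 p [607.  -75.7 344.8] w 85.7 F [-0.1  0.1  0.3] yaw 14.85 xax [ 0.0157  0.0069 -0.9999]
turn units [ 0.044  0.122 -0.019]
610.5,-116,335 shift units [ 0.32 -1.33 -0.24]
610.5,-116,258 shift units [ 2.57 -0.01 -0.04]
top green 0 
top blue 0 
top red 121 [ 610.2 -113.3   29.2]
scene green 214 [621.4 292.   29. ]
scene blue 226 [523.  278.   29.2]
scene red 363 [ 610.2 -117.3   29.2]
```

>>> {"name": "send_rows", "arguments": {
  "steps": [
    {"hand": 1,"dx": 0.2,"dy": -0.66,"dz": -0.12,"ax": 0.02,"ay": 0.06,"az": 0},
    {"hand": 1,"dx": 0.1,"dy": -0.66,"dz": -0.12,"ax": 0.02,"ay": 0.06,"az": 0},
    {"hand": 1,"dx": 0,"dy": 0,"dz": 0,"ax": 0,"ay": 0,"az": 0},
    {"hand": 1,"dx": 0.7,"dy": 0,"dz": 0,"ax": 0,"ay": 0,"az": 0},
    {"hand": 1,"dx": 0.7,"dy": 0,"dz": 0,"ax": 0,"ay": 0,"az": 0},
    {"hand": 1,"dx": 0.7,"dy": 0,"dz": 0,"ax": 0,"ay": 0,"az": 0},
    {"hand": 1,"dx": 0.3,"dy": 0,"dz": 0,"ax": 0,"ay": 0,"az": 0},
    {"hand": 1,"dx": 0,"dy": 0,"dz": 0,"ax": 0,"ay": 0,"az": 0}
  ]
}}

```text
clock: 15.9
tcp_pos: [610.8, -106.1, 264.9]
eef_rot: [-0.091, 0.698, 0.094, 0.704]
force: [-0.3, -0.4, 0.1]
gripper_width: 85.7
```

```bash
python3 s.py 610.2,-115.3,258
```

```text
t 15.9 p [ 610.8 -106.1  264.9] w 85.7 F [-0.3 -0.4  0.1] yaw 15.1 xax [ 0.0067  0.0051 -1.    ]
turn units [ 0.075  0.055 -0.023]
610.2,-115.3,258 shift units [ 0.23 -0.29 -0.1 ]
```

>>> {"name": "send_rows", "arguments": {
  "steps": [
    {"hand": 1,"dx": 0.23,"dy": -0.29,"dz": -0.1,"ax": 0.07,"ay": 0.05,"az": -0.02},
    {"hand": 1,"dx": 0,"dy": 0,"dz": 0,"ax": 0,"ay": 0,"az": 0},
    {"hand": -1,"dx": 0,"dy": 0,"dz": 0,"ax": 0,"ay": 0,"az": 0},
    {"hand": -1,"dx": 0,"dy": 0,"dz": 0,"ax": 0,"ay": 0,"az": 0},
    {"hand": -1,"dx": 0,"dy": 0,"dz": 0,"ax": 0,"ay": 0,"az": 0},
    {"hand": -1,"dx": 0,"dy": 0,"dz": 0,"ax": 0,"ay": 0,"az": 0},
    {"hand": -1,"dx": 0,"dy": 0,"dz": 0,"ax": 0,"ay": 0,"az": 0}
  ]
}}

```text
clock: 16.6
tcp_pos: [611.0, -115.1, 260.9]
eef_rot: [-0.09, 0.7, 0.089, 0.703]
force: [-0.4, -0.1, -1.4]
gripper_width: 61.0
```

```bash
python3 s.py 610.2,-115.3,318 430.5,271,318 430.5,271,250
```

```text
t 16.6 p [ 611.  -115.1  260.9] w 61.0 F [-0.4 -0.1 -1.4] yaw 14.55 xax [ 5.1e-03  4.0e-04 -1.0e+00]
turn units [0.006 0.036 0.007]
610.2,-115.3,318 shift units [-1.9  -0.   -0.02]
430.5,271,318 shift units [-0.03 13.97 -2.56]
430.5,271,250 shift units [ 2.27  0.   -0.01]
```

>>> {"name": "send_rows", "arguments": {
  "steps": [
    {"hand": -1,"dx": -0.6,"dy": 0,"dz": 0,"ax": 0,"ay": 0,"az": 0},
    {"hand": -1,"dx": -0.6,"dy": 0,"dz": 0,"ax": 0,"ay": 0,"az": 0},
    {"hand": -1,"dx": -0.7,"dy": 0.2,"dz": -0.1,"ax": 0,"ay": 0,"az": 0},
    {"hand": -1,"dx": 0,"dy": 0.82,"dz": -0.15,"ax": 0,"ay": 0,"az": 0},
    {"hand": -1,"dx": 0,"dy": 0.82,"dz": -0.15,"ax": 0,"ay": 0,"az": 0},
    {"hand": -1,"dx": 0,"dy": 0.82,"dz": -0.15,"ax": 0,"ay": 0,"az": 0},
    {"hand": -1,"dx": 0,"dy": 0.82,"dz": -0.15,"ax": 0,"ay": 0,"az": 0},
    {"hand": -1,"dx": 0,"dy": 0.82,"dz": -0.15,"ax": 0,"ay": 0,"az": 0}
  ]
}}

```text
clock: 17.4
tcp_pos: [551.7, 4.6, 316.6]
eef_rot: [-0.087, 0.702, 0.088, 0.701]
force: [0.6, 0.6, -2.2]
gripper_width: 60.8
```

>>> {"name": "send_rows", "arguments": {
  "steps": [
    {"hand": -1,"dx": -0.03,"dy": 0.82,"dz": -0.15,"ax": 0,"ay": 0,"az": 0},
    {"hand": -1,"dx": -0.03,"dy": 0.82,"dz": -0.15,"ax": 0,"ay": 0,"az": 0},
    {"hand": -1,"dx": -0.03,"dy": 0.82,"dz": -0.15,"ax": 0,"ay": 0,"az": 0},
    {"hand": -1,"dx": -0.03,"dy": 0.82,"dz": -0.15,"ax": 0,"ay": 0,"az": 0},
    {"hand": -1,"dx": -0.03,"dy": 0.82,"dz": -0.15,"ax": 0,"ay": 0,"az": 0},
    {"hand": -1,"dx": -0.03,"dy": 0.82,"dz": -0.15,"ax": 0,"ay": 0,"az": 0},
    {"hand": -1,"dx": -0.03,"dy": 0.82,"dz": -0.15,"ax": 0,"ay": 0,"az": 0},
    {"hand": -1,"dx": 0,"dy": 0.82,"dz": -0.15,"ax": 0,"ay": 0,"az": 0}
  ]
}}

```text
clock: 18.2
tcp_pos: [463.0, 193.3, 321.9]
eef_rot: [-0.087, 0.704, 0.088, 0.7]
force: [0.9, -0.4, -2.5]
gripper_width: 60.9
```

>>> {"name": "send_rows", "arguments": {
  "steps": [
    {"hand": -1,"dx": 0,"dy": 0.82,"dz": -0.15,"ax": 0,"ay": 0,"az": 0},
    {"hand": -1,"dx": 0,"dy": 0.82,"dz": -0.15,"ax": 0,"ay": 0,"az": 0},
    {"hand": -1,"dx": 0,"dy": 0.82,"dz": -0.15,"ax": 0,"ay": 0,"az": 0},
    {"hand": -1,"dx": 0,"dy": 0,"dz": 0,"ax": 0,"ay": 0,"az": 0}
  ]
}}

```text
clock: 18.6
tcp_pos: [428.7, 266.0, 321.6]
eef_rot: [-0.087, 0.704, 0.089, 0.699]
force: [0.2, -0.0, -2.2]
gripper_width: 60.5
```

```bash
python3 s.py 430.5,271,253
```

```text
t 18.6 p [428.7 266.  321.6] w 60.5 F [ 0.2 -0.  -2.2] yaw 14.29 xax [-6.6e-03  9.0e-04 -1.0e+00]
turn units [-0.026 -0.045 -0.018]
430.5,271,253 shift units [2.29 0.14 0.11]
```

>>> {"name": "send_rows", "arguments": {
  "steps": [
    {"hand": -1,"dx": 0,"dy": 0.14,"dz": 0.11,"ax": -0.02,"ay": -0.04,"az": -0.01},
    {"hand": -1,"dx": 0.7,"dy": 0,"dz": 0,"ax": 0,"ay": 0,"az": 0},
    {"hand": -1,"dx": 0.7,"dy": 0,"dz": 0,"ax": 0,"ay": 0,"az": 0},
    {"hand": -1,"dx": 0.5,"dy": 0,"dz": 0,"ax": 0,"ay": 0,"az": 0},
    {"hand": -1,"dx": 0.2,"dy": 0,"dz": 0,"ax": 0,"ay": 0,"az": 0},
    {"hand": -1,"dx": 0,"dy": 0,"dz": 0,"ax": 0,"ay": 0,"az": 0}
  ]
}}

```text
clock: 19.2
tcp_pos: [432.7, 270.1, 257.0]
eef_rot: [-0.088, 0.701, 0.089, 0.702]
force: [-0.2, -0.0, -1.7]
gripper_width: 60.7
```

```bash
python3 s.py 430.5,271,253
```

```text
t 19.2 p [432.7 270.1 257. ] w 60.7 F [-0.2 -0.  -1.7] yaw 14.42 xax [ 0.0021  0.0013 -1.    ]
turn units [-0.01   0.017 -0.006]
430.5,271,253 shift units [ 0.13  0.05 -0.06]
```

>>> {"name": "send_rows", "arguments": {
  "steps": [
    {"hand": -1,"dx": 0.13,"dy": 0,"dz": 0,"ax": 0,"ay": 0,"az": 0},
    {"hand": 1,"dx": 0,"dy": 0,"dz": 0,"ax": 0,"ay": 0,"az": 0},
    {"hand": 1,"dx": 0,"dy": 0,"dz": 0,"ax": 0,"ay": 0,"az": 0},
    {"hand": 1,"dx": 0,"dy": 0,"dz": 0,"ax": 0,"ay": 0,"az": 0},
    {"hand": 1,"dx": 0,"dy": 0,"dz": 0,"ax": 0,"ay": 0,"az": 0},
    {"hand": 1,"dx": -0.8,"dy": 0,"dz": 0,"ax": 0,"ay": 0,"az": 0},
    {"hand": 1,"dx": -0.9,"dy": 0,"dz": 0,"ax": 0,"ay": 0,"az": 0},
    {"hand": 1,"dx": -0.9,"dy": 0,"dz": 0,"ax": 0,"ay": 0,"az": 0}
  ]
}}

```text
clock: 20.0
tcp_pos: [433.0, 269.7, 334.2]
eef_rot: [-0.089, 0.7, 0.089, 0.703]
force: [-0.2, 0.4, -0.2]
gripper_width: 85.5
```

>>> {"name": "send_rows", "arguments": {
  "steps": [
    {"hand": 1,"dx": 0,"dy": -0.8,"dz": 0.28,"ax": 0,"ay": 0,"az": 0},
    {"hand": 1,"dx": 0,"dy": -0.8,"dz": 0.28,"ax": 0,"ay": 0,"az": 0},
    {"hand": 1,"dx": 0,"dy": -0.8,"dz": 0.28,"ax": 0,"ay": 0,"az": 0},
    {"hand": 1,"dx": 0,"dy": -0.8,"dz": 0.28,"ax": 0,"ay": 0,"az": 0},
    {"hand": 1,"dx": 0,"dy": -0.8,"dz": 0.28,"ax": 0,"ay": 0,"az": 0},
    {"hand": 1,"dx": 0,"dy": -0.8,"dz": 0.28,"ax": 0,"ay": 0,"az": 0},
    {"hand": 1,"dx": 0,"dy": -0.8,"dz": 0.28,"ax": 0,"ay": 0,"az": 0},
    {"hand": 1,"dx": 0,"dy": -0.8,"dz": 0.28,"ax": 0,"ay": 0,"az": 0}
  ]
}}

```text
clock: 20.8
tcp_pos: [550.4, 98.0, 343.6]
eef_rot: [-0.088, 0.694, 0.095, 0.708]
force: [1.3, 0.1, 0.1]
gripper_width: 85.6
```

>>> {"name": "send_rows", "arguments": {
  "steps": [
    {"hand": 1,"dx": 0,"dy": -0.8,"dz": 0.28,"ax": 0,"ay": 0,"az": 0},
    {"hand": 1,"dx": 0,"dy": -0.8,"dz": 0.28,"ax": 0,"ay": 0,"az": 0},
    {"hand": 0,"dx": 0,"dy": -0.8,"dz": 0.28,"ax": 0,"ay": 0,"az": 0},
    {"hand": 0,"dx": 0,"dy": -0.8,"dz": 0.28,"ax": 0,"ay": 0,"az": 0},
    {"hand": 0,"dx": 0,"dy": -0.8,"dz": 0.28,"ax": 0,"ay": 0,"az": 0},
    {"hand": 0,"dx": 0,"dy": -0.8,"dz": 0.28,"ax": 0,"ay": 0,"az": 0},
    {"hand": 0,"dx": 0,"dy": 0,"dz": 0,"ax": 0,"ay": 0,"az": 0}
  ]
}}

```text
clock: 21.5
tcp_pos: [640.4, -36.2, 345.6]
eef_rot: [-0.088, 0.693, 0.094, 0.709]
force: [-0.2, 0.7, -0.2]
gripper_width: 43.0
```

```bash
python3 s.py 637,-38.5,280
python3 - <<'E'
from m import *
for n in ("top","scene","wrist"):
    f=imaging.grab_frame(n);c=cloud(f);z=c[...,2]
    for k in ("green","blue","red"):
        mk=masks(f["pixels"])[k];r=c[mk&(z>115)&(z<145)]; print(n,k,len(r),circ(r[:,:2]) if len(r)>15 else "")
        r=c[mk&(z>5)&(z<18)]
        if len(r)>200: h=cv2.convexHull(r[:,:2].astype(np.float32))[:,0]; print("   coaster",circ(h),circ(h,46), np.median(r,0).round(1))
    t=(z>40)&(z<60)&(np.hypot(c[...,0]-637,c[...,1]+38)<25)
    if t.sum(): print("plug",t.sum(),c[t].mean(0).round(1),circ(c[t][:,:2],11))
save(f,"w2.png")
E
```

```text
t 21.5 p [640.4 -36.2 345.6] w 43.0 F [-0.2  0.7 -0.2] yaw 14.77 xax [ 0.0216  0.0109 -0.9997]
turn units [ 0.033  0.17  -0.037]
637,-38.5,280 shift units [ 2.18 -0.06 -0.18]
top green 0 
   coaster [664.8  51.5  44.5] [665.8  51.   46. ] [658.5  57.1  12.6]
top blue 0 
   coaster [555.8  -8.3  44.7] [556.4  -8.2  46. ] [555.9  -7.9  12.7]
top red 0 
   coaster [ 607.3 -115.2   45.2] [ 607.4 -115.4   46. ] [ 606.8 -115.3   12.6]
plug 84 [637.1 -37.3  48.3] [639.1 -36.8  11. ]
scene green 206 [621.5 291.9  29.2]
   coaster [665.   49.7  45.5] [664.9  50.3  46. ] [663.5  49.8  12.7]
scene blue 123 [522.9 278.   29.2]
   coaster [556.5  -7.5  47.6] [555.8  -9.5  46. ] [554.6 -10.7  12.7]
scene red 0 
   coaster [ 607.4 -118.    45.1] [ 607.5 -117.7   46. ] [ 608.  -119.1   12.6]
plug 92 [637.3 -41.4  47.9] [635.4 -39.2  11. ]
wrist green 0 
   coaster [664.   49.   44.1] [665.6  49.2  46. ] [660.2  49.1  12.8]
wrist blue 0 
   coaster [555.2 -11.2  44.5] [555.3 -10.6  46. ] [553.2 -11.8  12.8]
wrist red 0 
   coaster [ 607.1 -117.5   44.6] [ 607.6 -117.4   46. ] [ 605.  -118.1   12.7]
plug 521 [635.6 -39.8  48.4] [637.7 -39.3  11. ]
```

View pics/w2.png

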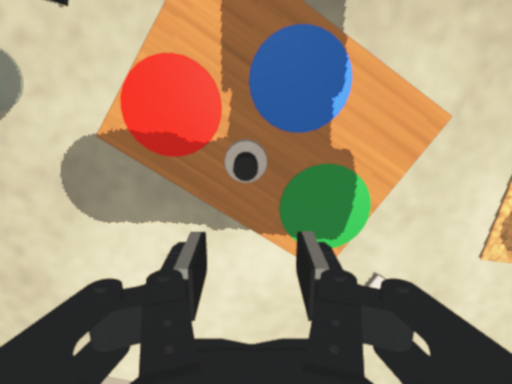

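The wrist view shows all three coasters clear and the stopper at (245,163) with free space around it. I'll check the mat from the top camera while moving down toward the stopper.

>>> {"name": "send_rows", "arguments": {
  "steps": [
    {"hand": 0,"dx": 0.4,"dy": -0.06,"dz": -0.18,"ax": 0.03,"ay": 0.17,"az": -0.03},
    {"hand": 0,"dx": 0,"dy": 0,"dz": 0,"ax": 0,"ay": 0,"az": 0},
    {"hand": 0,"dx": 0.8,"dy": 0,"dz": 0,"ax": 0,"ay": 0,"az": 0},
    {"hand": 0,"dx": 0.8,"dy": 0,"dz": 0,"ax": 0,"ay": 0,"az": 0},
    {"hand": 0,"dx": 0.8,"dy": 0,"dz": 0,"ax": 0,"ay": 0,"az": 0},
    {"hand": 0,"dx": 0,"dy": 0,"dz": 0,"ax": 0,"ay": 0,"az": 0}
  ]
}}

```text
clock: 22.25
tcp_pos: [632.2, -32.9, 260.1]
eef_rot: [-0.092, 0.701, 0.093, 0.701]
force: [-0.5, 0.1, 0.4]
gripper_width: 42.5
```

```bash
python3 s.py 637,-39.2,197
python3 - <<'E'
from h import *
f=imaging.grab_frame("top");save(f,"t2.png");c=cloud(f);z=c[...,2]
for uv in ((130,165),(130,200),(130,240)): pass
m=(z>100)&(z<140)&(c[...,1]>200);print(m.sum())
E
```

```text
t 22.25 p [632.2 -32.9 260.1] w 42.5 F [-0.5  0.1  0.4] yaw 14.96 xax [-8.0e-04  1.3e-03 -1.0e+00]
turn units [ 0.057 -0.003 -0.011]
637,-39.2,197 shift units [ 2.1  -0.25  0.1 ]
0
```

View pics/t2.png

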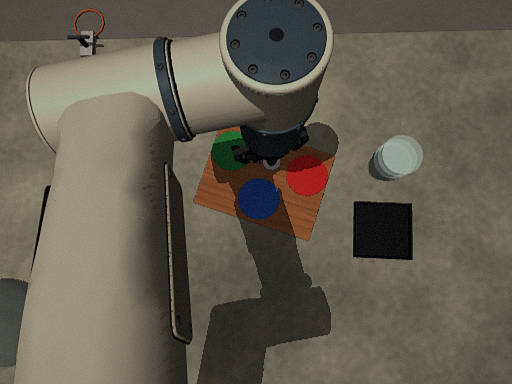

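The top camera shows the free coasters and the tray, but the arm hides the mat. I'll check the mat from the scene camera and fine-align over the stopper.

>>> {"name": "send_rows", "arguments": {
  "steps": [
    {"hand": 0,"dx": 0.3,"dy": -0.25,"dz": 0.1,"ax": 0.05,"ay": 0,"az": 0},
    {"hand": 0,"dx": 0,"dy": 0,"dz": 0,"ax": 0,"ay": 0,"az": 0},
    {"hand": 0,"dx": 0.5,"dy": 0,"dz": 0,"ax": 0,"ay": 0,"az": 0},
    {"hand": 0,"dx": 0.5,"dy": 0,"dz": 0,"ax": 0,"ay": 0,"az": 0},
    {"hand": 0,"dx": 0,"dy": 0,"dz": 0,"ax": 0,"ay": 0,"az": 0}
  ]
}}

```text
clock: 22.8
tcp_pos: [640.9, -39.9, 229.0]
eef_rot: [-0.09, 0.696, 0.09, 0.706]
force: [0.2, 0.7, -1.2]
gripper_width: 42.7
```

```bash
python3 s.py 637,-39.2,197
python3 - <<'E'
from m import *
f=imaging.grab_frame("scene");save(f,"s2.png");c=cloud(f)
f=imaging.grab_frame("wrist");c=cloud(f);z=c[...,2]
t=(z>44)&(z<54)&(np.hypot(c[...,0]-637,c[...,1]+39)<14);print(t.sum(),c[t].mean(0),circ(cv2.convexHull(c[t][:,:2].astype(np.float32))[:,0]))
E
```

```text
t 22.8 p [640.9 -39.9 229. ] w 42.7 F [ 0.2  0.7 -1.2] yaw 14.62 xax [ 1.430e-02  5.000e-04 -9.999e-01]
turn units [0.015 0.1   0.022]
637,-39.2,197 shift units [ 1.06  0.06 -0.13]
1377 [635.50818753 -40.13912353  48.588517  ] [636.4 -39.9  10.7]
```

View pics/s2.png

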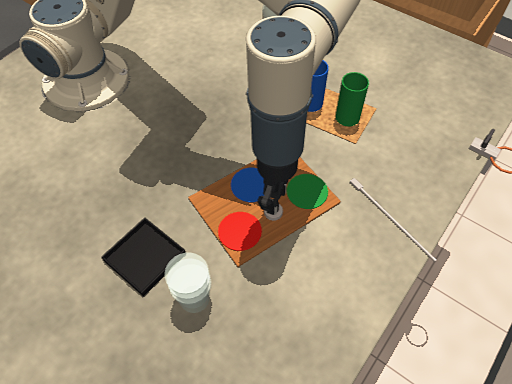

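Blue and green stand on the mat. Red is hidden behind the arm here, but it was released at a good pose. Descending onto the plug.

>>> {"name": "send_rows", "arguments": {
  "steps": [
    {"hand": 0,"dx": 0.3,"dy": 0,"dz": -0.13,"ax": 0.01,"ay": 0.1,"az": 0.02},
    {"hand": 0,"dx": 0.4,"dy": 0,"dz": 0,"ax": 0,"ay": 0,"az": 0},
    {"hand": 0,"dx": 0.3,"dy": 0,"dz": 0,"ax": 0,"ay": 0,"az": 0},
    {"hand": 0,"dx": 0,"dy": 0,"dz": 0,"ax": 0,"ay": 0,"az": 0}
  ]
}}

```text
clock: 23.3
tcp_pos: [638.4, -41.0, 201.2]
eef_rot: [-0.09, 0.699, 0.089, 0.704]
force: [-0.2, -0.1, 0.1]
gripper_width: 42.7
```

```bash
python3 s.py 636.5,-39.5,197
```

```text
t 23.3 p [638.4 -41.  201.2] w 42.7 F [-0.2 -0.1  0.1] yaw 14.56 xax [ 6.3e-03 -2.0e-04 -1.0e+00]
turn units [0.007 0.043 0.013]
636.5,-39.5,197 shift units [ 0.14  0.07 -0.05]
```

>>> {"name": "send_rows", "arguments": {
  "steps": [
    {"hand": 0,"dx": 0.14,"dy": 0.05,"dz": -0.06,"ax": 0,"ay": 0.04,"az": 0.01},
    {"hand": 0,"dx": 0,"dy": 0,"dz": 0,"ax": 0,"ay": 0,"az": 0},
    {"hand": -1,"dx": 0,"dy": 0,"dz": 0,"ax": 0,"ay": 0,"az": 0},
    {"hand": -1,"dx": 0,"dy": 0,"dz": 0,"ax": 0,"ay": 0,"az": 0},
    {"hand": -1,"dx": 0,"dy": 0,"dz": 0,"ax": 0,"ay": 0,"az": 0},
    {"hand": -1,"dx": 0,"dy": 0,"dz": 0,"ax": 0,"ay": 0,"az": 0},
    {"hand": -1,"dx": 0,"dy": 0,"dz": 0,"ax": 0,"ay": 0,"az": 0}
  ]
}}

```text
clock: 24.0
tcp_pos: [636.4, -39.9, 197.1]
eef_rot: [-0.09, 0.701, 0.09, 0.702]
force: [0.3, 0.5, -0.8]
gripper_width: 20.6
```

```bash
python3 s.py 636.5,-39.5,260 485,-280,260 485,-280,194
python3 - <<'E'
from h import *
d=np.load("f0.npz");c=d["tc"];z=c[...,2];px=d["tp"]
v,u=np.mgrid[:384,:512]
for lo,hi in ((2,9),(13,24)):
    m=(u>345)&(u<422)&(v>192)&(v<268)&(px.max(-1)<40)&(z>lo)&(z<hi)
    print(lo,m.sum(),cv2.minAreaRect(c[m][:,:2].astype(np.float32)))
c=d["sc"];z=c[...,2];px=d["sp"]
v,u=np.mgrid[:384,:512]
m=(u>95)&(u<190)&(v>212)&(v<300)&(px.max(-1)<40)&(z>13)&(z<24);print(m.sum(),cv2.minAreaRect(c[m][:,:2].astype(np.float32)))
E
```

```text
t 24.0 p [636.4 -39.9 197.1] w 20.6 F [ 0.3  0.5 -0.8] yaw 14.58 xax [ 6.e-04 -5.e-04 -1.e+00]
turn units [0.01  0.003 0.004]
636.5,-39.5,260 shift units [-2.1   0.01  0.01]
485,-280,260 shift units [ 0.   -6.49 -6.91]
485,-280,194 shift units [ 2.2  0.  -0. ]
2 2668 ((484.4397277832031, -278.38885498046875), (127.35250854492188, 117.28705596923828), 86.5687484741211)
13 433 ((485.7579345703125, -275.2417297363281), (120.46770477294922, 119.10231018066406), 87.19396209716797)
399 ((485.88201904296875, -278.46722412109375), (119.87883758544922, 119.71636199951172), 87.12503051757812)
```

>>> {"name": "send_rows", "arguments": {
  "steps": [
    {"hand": -1,"dx": -0.5,"dy": 0,"dz": 0,"ax": 0,"ay": 0,"az": 0},
    {"hand": -1,"dx": -0.7,"dy": 0,"dz": 0,"ax": 0,"ay": 0,"az": 0},
    {"hand": -1,"dx": -0.8,"dy": 0,"dz": 0,"ax": 0,"ay": 0,"az": 0},
    {"hand": -1,"dx": 0,"dy": -0.64,"dz": -0.69,"ax": 0,"ay": 0,"az": 0},
    {"hand": -1,"dx": 0,"dy": -0.64,"dz": -0.69,"ax": 0,"ay": 0,"az": 0},
    {"hand": -1,"dx": 0,"dy": -0.64,"dz": -0.69,"ax": 0,"ay": 0,"az": 0},
    {"hand": -1,"dx": 0,"dy": -0.64,"dz": -0.69,"ax": 0,"ay": 0,"az": 0},
    {"hand": -1,"dx": 0,"dy": -0.64,"dz": -0.69,"ax": 0,"ay": 0,"az": 0}
  ]
}}

```text
clock: 24.8
tcp_pos: [559.3, -159.7, 258.7]
eef_rot: [-0.092, 0.701, 0.091, 0.701]
force: [0.4, -0.2, -0.3]
gripper_width: 19.8
```

>>> {"name": "send_rows", "arguments": {
  "steps": [
    {"hand": -1,"dx": 0,"dy": -0.64,"dz": -0.69,"ax": 0,"ay": 0,"az": 0},
    {"hand": -1,"dx": 0,"dy": -0.64,"dz": -0.69,"ax": 0,"ay": 0,"az": 0},
    {"hand": -1,"dx": 0,"dy": -0.64,"dz": -0.69,"ax": 0,"ay": 0,"az": 0},
    {"hand": -1,"dx": 0,"dy": -0.64,"dz": -0.69,"ax": 0,"ay": 0,"az": 0},
    {"hand": -1,"dx": 0,"dy": -0.64,"dz": -0.69,"ax": 0,"ay": 0,"az": 0},
    {"hand": -1,"dx": 0,"dy": 0,"dz": 0,"ax": 0,"ay": 0,"az": 0}
  ]
}}

```text
clock: 25.4
tcp_pos: [478.2, -285.6, 259.2]
eef_rot: [-0.091, 0.701, 0.09, 0.701]
force: [-0.2, 0.7, -1.3]
gripper_width: 20.4
```

```bash
python3 s.py 484,-278,193
python3 - <<'E'
from m import *
for n in ("top","scene"):
    f=imaging.grab_frame(n);c=cloud(f);z=c[...,2]
    save(f,"q_"+n+".png")
    for k in ("green","blue","red"):
        r=c[masks(f["pixels"])[k]&(z>115)&(z<145)]; print(n,k,len(r),circ(r[:,:2]) if len(r)>15 else "")
E
```

```text
t 25.4 p [ 478.2 -285.6  259.2] w 20.4 F [-0.2  0.7 -1.3] yaw 14.72 xax [ 7.e-04 -6.e-04 -1.e+00]
turn units [0.027 0.004 0.006]
484,-278,193 shift units [2.21 0.2  0.25]
top green 109 [622.1 295.6  29. ]
top blue 151 [523.5 281.3  29.1]
top red 171 [432.7 271.2  29.3]
scene green 210 [621.6 292.   29.1]
scene blue 209 [522.9 278.   29.3]
scene red 202 [431.8 268.1  29.2]
```

All three tumblers are confirmed on the mat. Lowering the stopper into the tray.

>>> {"name": "send_rows", "arguments": {
  "steps": [
    {"hand": -1,"dx": 0.4,"dy": 0.2,"dz": 0.25,"ax": 0.02,"ay": 0,"az": 0},
    {"hand": -1,"dx": 0.6,"dy": 0,"dz": 0,"ax": 0,"ay": 0,"az": 0},
    {"hand": -1,"dx": 0.6,"dy": 0,"dz": 0,"ax": 0,"ay": 0,"az": 0},
    {"hand": -1,"dx": 0.4,"dy": 0,"dz": 0,"ax": 0,"ay": 0,"az": 0},
    {"hand": -1,"dx": 0,"dy": 0,"dz": 0,"ax": 0,"ay": 0,"az": 0}
  ]
}}

```text
clock: 26.0
tcp_pos: [489.4, -270.0, 194.3]
eef_rot: [-0.091, 0.7, 0.092, 0.702]
force: [0.6, -0.5, -0.6]
gripper_width: 20.3
```

```bash
python3 s.py 484,-278,193.5
```

```text
t 26.0 p [ 489.4 -270.   194.3] w 20.3 F [ 0.6 -0.5 -0.6] yaw 14.88 xax [ 2.8e-03  9.0e-04 -1.0e+00]
turn units [ 0.048  0.021 -0.001]
484,-278,193.5 shift units [ 0.03 -0.21 -0.24]
```

>>> {"name": "send_rows", "arguments": {
  "steps": [
    {"hand": -1,"dx": 0.03,"dy": 0,"dz": 0,"ax": 0,"ay": 0,"az": 0},
    {"hand": -1,"dx": 0,"dy": 0,"dz": 0,"ax": 0,"ay": 0,"az": 0},
    {"hand": 0,"dx": 0,"dy": 0,"dz": 0,"ax": 0,"ay": 0,"az": 0},
    {"hand": 0,"dx": 0,"dy": 0,"dz": 0,"ax": 0,"ay": 0,"az": 0},
    {"hand": 0,"dx": 0,"dy": 0,"dz": 0,"ax": 0,"ay": 0,"az": 0},
    {"hand": 0,"dx": -0.7,"dy": 0,"dz": 0,"ax": 0,"ay": 0.02,"az": 0},
    {"hand": 0,"dx": -0.9,"dy": 0,"dz": 0,"ax": 0,"ay": 0,"az": 0},
    {"hand": 0,"dx": -0.9,"dy": 0,"dz": 0,"ax": 0,"ay": 0,"az": 0}
  ]
}}

```text
clock: 26.8
tcp_pos: [490.0, -268.0, 268.9]
eef_rot: [-0.092, 0.702, 0.093, 0.7]
force: [0.0, -0.4, -0.0]
gripper_width: 42.7
```

```bash
python3 s.py 485,-270,340 432.5,269.7,340 432.5,269.7,252
python3 - <<'E'
from m import *
f=imaging.grab_frame("wrist");save(f,"w3.png");c=cloud(f);z=c[...,2]
t=(z>37)&(z<55)&(np.hypot(c[...,0]-488,c[...,1]+272)<40);print(t.sum(),c[t].mean(0))
E
```

```text
t 26.8 p [ 490.  -268.   268.9] w 42.7 F [ 0.  -0.4 -0. ] yaw 15.0 xax [-0.0039  0.0014 -1.    ]
turn units [ 0.062 -0.024 -0.017]
485,-270,340 shift units [-2.37 -0.02 -0.19]
432.5,269.7,340 shift units [ 0.03 17.83  2.96]
432.5,269.7,252 shift units [ 2.93 -0.01  0.01]
906 [ 490.81314449 -269.23814622   44.34869804]
```

View pics/w3.png

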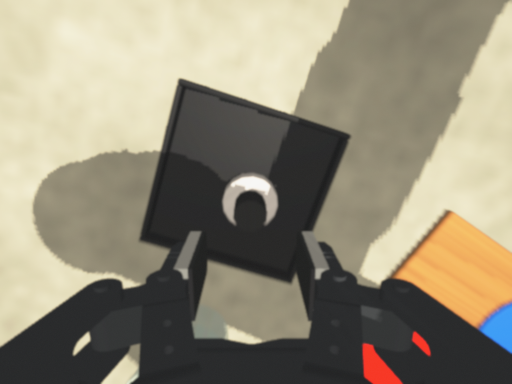

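The stopper stands plug-up in the tray at (250,205), and the plug top measures z 44, as expected. Now fetching red.

>>> {"name": "send_rows", "arguments": {
  "steps": [
    {"hand": 1,"dx": -0.8,"dy": 0,"dz": 0,"ax": 0.06,"ay": -0.02,"az": -0.01},
    {"hand": 1,"dx": -0.8,"dy": 0.4,"dz": 0,"ax": 0,"ay": 0,"az": 0},
    {"hand": 1,"dx": -0.8,"dy": 0.9,"dz": 0,"ax": 0,"ay": 0,"az": 0},
    {"hand": 1,"dx": 0,"dy": 0.95,"dz": 0.16,"ax": 0,"ay": 0,"az": 0},
    {"hand": 1,"dx": 0,"dy": 0.95,"dz": 0.16,"ax": 0,"ay": 0,"az": 0},
    {"hand": 1,"dx": 0,"dy": 0.95,"dz": 0.16,"ax": 0,"ay": 0,"az": 0},
    {"hand": 1,"dx": 0,"dy": 0.95,"dz": 0.16,"ax": 0,"ay": 0,"az": 0},
    {"hand": 1,"dx": 0,"dy": 0.95,"dz": 0.16,"ax": 0,"ay": 0,"az": 0}
  ]
}}

```text
clock: 27.65
tcp_pos: [467.9, -84.8, 353.6]
eef_rot: [-0.089, 0.695, 0.084, 0.709]
force: [0.7, -1.0, 0.1]
gripper_width: 85.5
```

>>> {"name": "send_rows", "arguments": {
  "steps": [
    {"hand": 1,"dx": -0.03,"dy": 0.95,"dz": 0.16,"ax": 0,"ay": 0,"az": 0},
    {"hand": 1,"dx": -0.03,"dy": 0.95,"dz": 0.16,"ax": 0,"ay": 0,"az": 0},
    {"hand": 1,"dx": -0.03,"dy": 0.95,"dz": 0.16,"ax": 0,"ay": 0,"az": 0},
    {"hand": 1,"dx": -0.03,"dy": 0.95,"dz": 0.16,"ax": 0,"ay": 0,"az": 0},
    {"hand": 1,"dx": -0.03,"dy": 0.95,"dz": 0.16,"ax": 0,"ay": 0,"az": 0},
    {"hand": 1,"dx": -0.03,"dy": 0.95,"dz": 0.16,"ax": 0,"ay": 0,"az": 0},
    {"hand": 1,"dx": -0.03,"dy": 0.95,"dz": 0.16,"ax": 0,"ay": 0,"az": 0},
    {"hand": 1,"dx": 0,"dy": 0.95,"dz": 0.16,"ax": 0,"ay": 0,"az": 0}
  ]
}}

```text
clock: 28.45
tcp_pos: [447.0, 154.1, 362.3]
eef_rot: [-0.088, 0.691, 0.084, 0.712]
force: [0.3, -0.4, 0.3]
gripper_width: 85.6
```

```bash
python3 s.py 432.5,269.7,340 432.5,269.7,252
```

```text
t 28.45 p [447.  154.1 362.3] w 85.6 F [ 0.3 -0.4  0.3] yaw 13.95 xax [ 2.990e-02 -9.000e-04 -9.996e-01]
turn units [-0.068  0.206  0.059]
432.5,269.7,340 shift units [0.72 3.86 0.44]
432.5,269.7,252 shift units [ 2.93  0.02 -0.08]
```

>>> {"name": "send_rows", "arguments": {
  "steps": [
    {"hand": 1,"dx": 0.1,"dy": 0.9,"dz": 0.11,"ax": -0.03,"ay": 0.1,"az": 0.03},
    {"hand": 1,"dx": 0.1,"dy": 0.9,"dz": 0.11,"ax": -0.03,"ay": 0.1,"az": 0.03},
    {"hand": 1,"dx": 0.1,"dy": 0.9,"dz": 0.11,"ax": 0,"ay": 0,"az": 0},
    {"hand": 1,"dx": 0.1,"dy": 0.8,"dz": 0.11,"ax": 0,"ay": 0,"az": 0},
    {"hand": 1,"dx": 0,"dy": 0.2,"dz": 0,"ax": 0,"ay": 0,"az": 0},
    {"hand": 1,"dx": 0,"dy": 0,"dz": 0,"ax": 0,"ay": 0,"az": 0}
  ]
}}

```text
clock: 29.05
tcp_pos: [431.0, 271.5, 351.7]
eef_rot: [-0.089, 0.7, 0.091, 0.703]
force: [-0.9, 0.1, 0.6]
gripper_width: 85.4
```

```bash
python3 s.py 432.5,269.7,335 432.5,269.7,252
```

```text
t 29.05 p [431.  271.5 351.7] w 85.4 F [-0.9  0.1  0.6] yaw 14.62 xax [ 0.004   0.0044 -1.    ]
turn units [ 0.015  0.036 -0.023]
432.5,269.7,335 shift units [ 0.56 -0.07  0.03]
432.5,269.7,252 shift units [ 2.77 -0.01 -0.01]
```

>>> {"name": "send_rows", "arguments": {
  "steps": [
    {"hand": 1,"dx": 0.7,"dy": -0.06,"dz": 0.03,"ax": 0.01,"ay": 0.03,"az": -0.02},
    {"hand": 1,"dx": 0.8,"dy": 0,"dz": 0,"ax": 0,"ay": 0,"az": 0},
    {"hand": 1,"dx": 0.8,"dy": 0,"dz": 0,"ax": 0,"ay": 0,"az": 0},
    {"hand": 1,"dx": 0.6,"dy": 0,"dz": 0,"ax": 0,"ay": 0,"az": 0},
    {"hand": 1,"dx": 0.3,"dy": 0,"dz": 0,"ax": 0,"ay": 0,"az": 0},
    {"hand": 1,"dx": 0,"dy": 0,"dz": 0,"ax": 0,"ay": 0,"az": 0}
  ]
}}

```text
clock: 29.65
tcp_pos: [434.2, 265.4, 256.1]
eef_rot: [-0.087, 0.699, 0.089, 0.704]
force: [-0.5, -1.6, 1.3]
gripper_width: 85.2
```

```bash
python3 s.py 432.5,269.7,252
```

```text
t 29.65 p [434.2 265.4 256.1] w 85.2 F [-0.5 -1.6  1.3] yaw 14.31 xax [ 0.006   0.0044 -1.    ]
turn units [-0.023  0.05  -0.02 ]
432.5,269.7,252 shift units [ 0.14  0.15 -0.02]
```

>>> {"name": "send_rows", "arguments": {
  "steps": [
    {"hand": 1,"dx": 0.1,"dy": 0.15,"dz": -0.05,"ax": -0.02,"ay": 0.05,"az": -0.02},
    {"hand": 1,"dx": 0,"dy": 0,"dz": 0,"ax": 0,"ay": 0,"az": 0},
    {"hand": -1,"dx": 0,"dy": 0,"dz": 0,"ax": 0,"ay": 0,"az": 0},
    {"hand": -1,"dx": 0,"dy": 0,"dz": 0,"ax": 0,"ay": 0,"az": 0},
    {"hand": -1,"dx": 0,"dy": 0,"dz": 0,"ax": 0,"ay": 0,"az": 0},
    {"hand": -1,"dx": 0,"dy": 0,"dz": 0,"ax": 0,"ay": 0,"az": 0},
    {"hand": -1,"dx": 0,"dy": 0,"dz": 0,"ax": 0,"ay": 0,"az": 0}
  ]
}}

```text
clock: 30.35
tcp_pos: [432.3, 270.0, 256.5]
eef_rot: [-0.088, 0.7, 0.09, 0.703]
force: [0.2, 0.5, -1.4]
gripper_width: 60.8
```

```bash
python3 s.py 432.5,269.7,320 607.4,-116.5,320 607.4,-116.5,262
```

```text
t 30.35 p [432.3 270.  256.5] w 60.8 F [ 0.2  0.5 -1.4] yaw 14.49 xax [ 0.0038  0.0039 -1.    ]
turn units [-0.002  0.034 -0.021]
432.5,269.7,320 shift units [-2.12 -0.    0.01]
607.4,-116.5,320 shift units [ -0.03 -13.92   2.42]
607.4,-116.5,262 shift units [ 1.93 -0.01 -0.01]
```

>>> {"name": "send_rows", "arguments": {
  "steps": [
    {"hand": -1,"dx": -0.6,"dy": 0,"dz": 0,"ax": 0,"ay": 0,"az": 0},
    {"hand": -1,"dx": -0.7,"dy": 0,"dz": 0,"ax": 0,"ay": 0,"az": 0},
    {"hand": -1,"dx": -0.8,"dy": -0.3,"dz": 0,"ax": 0,"ay": 0,"az": 0},
    {"hand": -1,"dx": 0,"dy": -0.82,"dz": 0.15,"ax": 0,"ay": 0,"az": 0},
    {"hand": -1,"dx": 0,"dy": -0.82,"dz": 0.15,"ax": 0,"ay": 0,"az": 0},
    {"hand": -1,"dx": 0,"dy": -0.82,"dz": 0.15,"ax": 0,"ay": 0,"az": 0},
    {"hand": -1,"dx": 0,"dy": -0.82,"dz": 0.15,"ax": 0,"ay": 0,"az": 0},
    {"hand": -1,"dx": 0,"dy": -0.82,"dz": 0.15,"ax": 0,"ay": 0,"az": 0}
  ]
}}

```text
clock: 31.15
tcp_pos: [486.6, 145.1, 319.0]
eef_rot: [-0.09, 0.702, 0.091, 0.701]
force: [-0.0, 0.2, -1.9]
gripper_width: 60.8
```

>>> {"name": "send_rows", "arguments": {
  "steps": [
    {"hand": -1,"dx": 0,"dy": -0.82,"dz": 0.15,"ax": 0,"ay": 0,"az": 0},
    {"hand": -1,"dx": 0,"dy": -0.82,"dz": 0.15,"ax": 0,"ay": 0,"az": 0},
    {"hand": -1,"dx": 0,"dy": -0.82,"dz": 0.15,"ax": 0,"ay": 0,"az": 0},
    {"hand": -1,"dx": 0,"dy": -0.82,"dz": 0.15,"ax": 0,"ay": 0,"az": 0},
    {"hand": -1,"dx": 0,"dy": -0.82,"dz": 0.15,"ax": 0,"ay": 0,"az": 0},
    {"hand": -1,"dx": 0,"dy": -0.82,"dz": 0.15,"ax": 0,"ay": 0,"az": 0},
    {"hand": -1,"dx": 0,"dy": -0.82,"dz": 0.15,"ax": 0,"ay": 0,"az": 0},
    {"hand": -1,"dx": 0,"dy": -0.82,"dz": 0.15,"ax": 0,"ay": 0,"az": 0}
  ]
}}

```text
clock: 31.95
tcp_pos: [572.8, -44.4, 314.8]
eef_rot: [-0.09, 0.705, 0.091, 0.698]
force: [-0.2, 0.4, -1.6]
gripper_width: 60.9
```

>>> {"name": "send_rows", "arguments": {
  "steps": [
    {"hand": -1,"dx": 0,"dy": -0.82,"dz": 0.15,"ax": 0,"ay": 0,"az": 0},
    {"hand": -1,"dx": 0,"dy": -0.82,"dz": 0.15,"ax": 0,"ay": 0,"az": 0},
    {"hand": -1,"dx": 0,"dy": -0.82,"dz": 0.15,"ax": 0,"ay": 0,"az": 0},
    {"hand": -1,"dx": 0,"dy": -0.4,"dz": 0,"ax": 0,"ay": 0,"az": 0},
    {"hand": -1,"dx": 0,"dy": 0,"dz": 0,"ax": 0,"ay": 0,"az": 0}
  ]
}}

```text
clock: 32.45
tcp_pos: [608.6, -130.0, 310.6]
eef_rot: [-0.088, 0.707, 0.09, 0.696]
force: [-0.7, 0.1, -2.7]
gripper_width: 60.8
```

```bash
python3 s.py 607.4,-116.5,265.5
```

```text
t 32.45 p [ 608.6 -130.   310.6] w 60.8 F [-0.7  0.1 -2.7] yaw 14.48 xax [-1.670e-02  8.000e-04 -9.999e-01]
turn units [-0.002 -0.114 -0.035]
607.4,-116.5,265.5 shift units [1.5  0.44 0.1 ]
```

>>> {"name": "send_rows", "arguments": {
  "steps": [
    {"hand": -1,"dx": 0,"dy": 0.44,"dz": 0.02,"ax": 0,"ay": -0.11,"az": -0.03},
    {"hand": -1,"dx": 0,"dy": 0,"dz": 0,"ax": 0,"ay": 0,"az": 0},
    {"hand": -1,"dx": 0.5,"dy": 0,"dz": 0,"ax": 0,"ay": 0,"az": 0},
    {"hand": -1,"dx": 0.4,"dy": 0,"dz": 0,"ax": 0,"ay": 0,"az": 0},
    {"hand": -1,"dx": 0.2,"dy": 0,"dz": 0,"ax": 0,"ay": 0,"az": 0},
    {"hand": -1,"dx": 0,"dy": 0,"dz": 0,"ax": 0,"ay": 0,"az": 0}
  ]
}}

```text
clock: 33.05
tcp_pos: [604.2, -111.8, 276.4]
eef_rot: [-0.09, 0.701, 0.091, 0.701]
force: [0.0, -0.5, -1.4]
gripper_width: 60.9
```

```bash
python3 s.py 607.4,-116.5,265.5
```

```text
t 33.05 p [ 604.2 -111.8  276.4] w 60.9 F [ 0.  -0.5 -1.4] yaw 14.71 xax [-4.0e-04  2.1e-03 -1.0e+00]
turn units [ 0.026  0.001 -0.015]
607.4,-116.5,265.5 shift units [ 0.36 -0.18  0.06]
```

>>> {"name": "send_rows", "arguments": {
  "steps": [
    {"hand": -1,"dx": 0.15,"dy": -0.18,"dz": 0.06,"ax": 0.02,"ay": 0,"az": -0.01},
    {"hand": -1,"dx": 0.15,"dy": 0,"dz": 0,"ax": 0,"ay": 0,"az": 0},
    {"hand": -1,"dx": 0,"dy": 0,"dz": 0,"ax": 0,"ay": 0,"az": 0}
  ]
}}

```text
clock: 33.35
tcp_pos: [607.9, -116.8, 267.6]
eef_rot: [-0.09, 0.701, 0.09, 0.702]
force: [-0.2, 0.9, -1.5]
gripper_width: 60.7
```

```bash
python3 s.py 607.4,-116.5,264.5
python3 - <<'E'
from m import *
for n in ("top","scene"):
    f=imaging.grab_frame(n);c=cloud(f);z=c[...,2]
    mk=masks(f["pixels"])["red"]
    r=c[mk&(z>115)&(z<155)]; print(n,len(r),circ(r[:,:2]) if len(r)>15 else "")
E
```

```text
t 33.35 p [ 607.9 -116.8  267.6] w 60.7 F [-0.2  0.9 -1.5] yaw 14.56 xax [ 1.3e-03  2.0e-04 -1.0e+00]
turn units [0.008 0.01  0.001]
607.4,-116.5,264.5 shift units [ 0.1   0.01 -0.01]
top 77 [ 607.  -115.2   29. ]
scene 187 [ 608.  -119.2   28.8]
```

>>> {"name": "send_rows", "arguments": {
  "steps": [
    {"hand": -1,"dx": 0.1,"dy": 0,"dz": 0,"ax": 0,"ay": 0,"az": 0},
    {"hand": 1,"dx": 0,"dy": 0,"dz": 0,"ax": 0,"ay": 0,"az": 0},
    {"hand": 1,"dx": 0,"dy": 0,"dz": 0,"ax": 0,"ay": 0,"az": 0},
    {"hand": 1,"dx": 0,"dy": 0,"dz": 0,"ax": 0,"ay": 0,"az": 0},
    {"hand": 1,"dx": 0,"dy": 0,"dz": 0,"ax": 0,"ay": 0,"az": 0},
    {"hand": 1,"dx": -0.8,"dy": 0,"dz": 0,"ax": 0,"ay": 0,"az": 0},
    {"hand": 1,"dx": -0.9,"dy": 0,"dz": 0,"ax": 0,"ay": 0,"az": 0},
    {"hand": 1,"dx": -0.9,"dy": 0,"dz": 0,"ax": 0,"ay": 0,"az": 0}
  ]
}}

```text
clock: 34.25
tcp_pos: [607.4, -116.9, 343.5]
eef_rot: [-0.09, 0.702, 0.09, 0.701]
force: [0.5, -0.3, 0.0]
gripper_width: 85.1
```

>>> {"name": "send_rows", "arguments": {
  "steps": [
    {"hand": 1,"dx": 0,"dy": 0.88,"dz": 0.03,"ax": 0,"ay": 0,"az": 0},
    {"hand": 1,"dx": 0,"dy": 0.88,"dz": 0.03,"ax": 0,"ay": 0,"az": 0},
    {"hand": 1,"dx": 0,"dy": 0.88,"dz": 0.03,"ax": 0,"ay": 0,"az": 0},
    {"hand": 1,"dx": 0,"dy": 0.88,"dz": 0.03,"ax": 0,"ay": 0,"az": 0},
    {"hand": 1,"dx": 0,"dy": 0.88,"dz": 0.03,"ax": 0,"ay": 0,"az": 0},
    {"hand": 1,"dx": 0,"dy": 0.88,"dz": 0.03,"ax": 0,"ay": 0,"az": 0},
    {"hand": 1,"dx": 0,"dy": 0.88,"dz": 0.03,"ax": 0,"ay": 0,"az": 0},
    {"hand": 1,"dx": 0,"dy": 0.88,"dz": 0.03,"ax": 0,"ay": 0,"az": 0}
  ]
}}

```text
clock: 35.05
tcp_pos: [561.1, 93.3, 351.2]
eef_rot: [-0.089, 0.697, 0.087, 0.706]
force: [0.2, 0.3, -0.2]
gripper_width: 85.5
```

>>> {"name": "send_rows", "arguments": {
  "steps": [
    {"hand": 1,"dx": 0,"dy": 0.88,"dz": 0.03,"ax": 0,"ay": 0,"az": 0},
    {"hand": 1,"dx": 0,"dy": 0.88,"dz": 0.03,"ax": 0,"ay": 0,"az": 0},
    {"hand": 1,"dx": 0,"dy": 0.88,"dz": 0.03,"ax": 0,"ay": 0,"az": 0},
    {"hand": 1,"dx": 0,"dy": 0.88,"dz": 0.03,"ax": 0,"ay": 0,"az": 0},
    {"hand": 1,"dx": 0,"dy": 0.88,"dz": 0.03,"ax": 0,"ay": 0,"az": 0},
    {"hand": 1,"dx": 0,"dy": 0.88,"dz": 0.03,"ax": 0,"ay": 0,"az": 0},
    {"hand": 1,"dx": 0,"dy": 0,"dz": 0,"ax": 0,"ay": 0,"az": 0}
  ]
}}

```text
clock: 35.75
tcp_pos: [524.3, 257.1, 352.9]
eef_rot: [-0.089, 0.695, 0.089, 0.708]
force: [-0.1, -0.5, -0.4]
gripper_width: 85.4
```

```bash
python3 s.py 523.2,279.7,335 523.2,279.7,254
```

```text
t 35.75 p [524.3 257.1 352.9] w 85.4 F [-0.1 -0.5 -0.4] yaw 14.49 xax [ 0.0177  0.0015 -0.9998]
turn units [-0.001  0.125  0.022]
523.2,279.7,335 shift units [0.6  0.74 0.14]
523.2,279.7,254 shift units [ 2.7   0.01 -0.05]
```

>>> {"name": "send_rows", "arguments": {
  "steps": [
    {"hand": 1,"dx": 0.4,"dy": 0.7,"dz": 0.1,"ax": 0,"ay": 0.12,"az": 0.02},
    {"hand": 1,"dx": 0,"dy": 0,"dz": 0,"ax": 0,"ay": 0,"az": 0},
    {"hand": 1,"dx": 0.7,"dy": 0,"dz": 0,"ax": 0,"ay": 0,"az": 0},
    {"hand": 1,"dx": 0.7,"dy": 0,"dz": 0,"ax": 0,"ay": 0,"az": 0},
    {"hand": 1,"dx": 0.7,"dy": 0,"dz": 0,"ax": 0,"ay": 0,"az": 0},
    {"hand": 1,"dx": 0.5,"dy": 0,"dz": 0,"ax": 0,"ay": 0,"az": 0},
    {"hand": 1,"dx": 0.2,"dy": 0,"dz": 0,"ax": 0,"ay": 0,"az": 0},
    {"hand": 1,"dx": 0,"dy": 0,"dz": 0,"ax": 0,"ay": 0,"az": 0}
  ]
}}

```text
clock: 36.55
tcp_pos: [524.2, 275.8, 258.3]
eef_rot: [-0.089, 0.699, 0.09, 0.704]
force: [0.3, -0.4, -0.3]
gripper_width: 85.5
```

```bash
python3 s.py 523.2,279.7,254
```

```text
t 36.55 p [524.2 275.8 258.3] w 85.5 F [ 0.3 -0.4 -0.3] yaw 14.51 xax [ 0.008   0.0025 -1.    ]
turn units [ 0.001  0.06  -0.003]
523.2,279.7,254 shift units [ 0.14  0.13 -0.  ]
```

>>> {"name": "send_rows", "arguments": {
  "steps": [
    {"hand": 1,"dx": 0.1,"dy": 0.13,"dz": -0.03,"ax": 0,"ay": 0.06,"az": 0},
    {"hand": 1,"dx": 0,"dy": 0,"dz": 0,"ax": 0,"ay": 0,"az": 0},
    {"hand": -1,"dx": 0,"dy": 0,"dz": 0,"ax": 0,"ay": 0,"az": 0},
    {"hand": -1,"dx": 0,"dy": 0,"dz": 0,"ax": 0,"ay": 0,"az": 0},
    {"hand": -1,"dx": 0,"dy": 0,"dz": 0,"ax": 0,"ay": 0,"az": 0},
    {"hand": -1,"dx": 0,"dy": 0,"dz": 0,"ax": 0,"ay": 0,"az": 0},
    {"hand": -1,"dx": 0,"dy": 0,"dz": 0,"ax": 0,"ay": 0,"az": 0}
  ]
}}

```text
clock: 37.25
tcp_pos: [523.1, 279.9, 258.7]
eef_rot: [-0.088, 0.7, 0.09, 0.703]
force: [1.1, 0.6, 0.0]
gripper_width: 60.0
```

```bash
python3 s.py 523.2,279.7,320 555.8,-9.7,320 555.8,-9.7,262
python3 - <<'E'
from m import *
for n in ("top","scene"):
    f=imaging.grab_frame(n);c=cloud(f);z=c[...,2]
    for k in ("red","green","blue"):
        r=c[masks(f["pixels"])[k]&(z>115)&(z<145)]; print(n,k,len(r),circ(r[:,:2]) if len(r)>15 else "")
E
```

```text
t 37.25 p [523.1 279.9 258.7] w 60.0 F [1.1 0.6 0. ] yaw 14.52 xax [ 0.0039  0.0037 -1.    ]
turn units [ 0.003  0.034 -0.018]
523.2,279.7,320 shift units [-2.04 -0.    0.01]
555.8,-9.7,320 shift units [-0.03 -9.61 -1.37]
555.8,-9.7,262 shift units [ 1.93 -0.   -0.01]
top red 248 [ 607.5 -115.    29.1]
top green 129 [622.  295.4  28.9]
top blue 60 [523.3 280.6  28.8]
scene red 393 [ 607.6 -118.9   29.2]
scene green 207 [621.3 291.9  29. ]
scene blue 81 [522.4 277.6  29.4]
```

>>> {"name": "send_rows", "arguments": {
  "steps": [
    {"hand": -1,"dx": -0.6,"dy": 0,"dz": 0,"ax": 0,"ay": 0,"az": 0},
    {"hand": -1,"dx": -0.7,"dy": 0,"dz": 0,"ax": 0,"ay": 0,"az": 0},
    {"hand": -1,"dx": -0.8,"dy": -0.3,"dz": 0,"ax": 0,"ay": 0,"az": 0},
    {"hand": -1,"dx": 0,"dy": -0.82,"dz": -0.12,"ax": 0,"ay": 0,"az": 0},
    {"hand": -1,"dx": 0,"dy": -0.82,"dz": -0.12,"ax": 0,"ay": 0,"az": 0},
    {"hand": -1,"dx": 0,"dy": -0.82,"dz": -0.12,"ax": 0,"ay": 0,"az": 0},
    {"hand": -1,"dx": 0,"dy": -0.82,"dz": -0.12,"ax": 0,"ay": 0,"az": 0},
    {"hand": -1,"dx": 0,"dy": -0.82,"dz": -0.12,"ax": 0,"ay": 0,"az": 0}
  ]
}}

```text
clock: 38.15
tcp_pos: [537.3, 145.2, 319.8]
eef_rot: [-0.09, 0.703, 0.091, 0.7]
force: [-0.6, 0.0, -2.8]
gripper_width: 59.9
```

>>> {"name": "send_rows", "arguments": {
  "steps": [
    {"hand": -1,"dx": 0,"dy": -0.82,"dz": -0.12,"ax": 0,"ay": 0,"az": 0},
    {"hand": -1,"dx": 0,"dy": -0.82,"dz": -0.12,"ax": 0,"ay": 0,"az": 0},
    {"hand": -1,"dx": 0,"dy": -0.82,"dz": -0.12,"ax": 0,"ay": 0,"az": 0},
    {"hand": -1,"dx": 0,"dy": -0.82,"dz": -0.12,"ax": 0,"ay": 0,"az": 0},
    {"hand": -1,"dx": 0,"dy": -0.82,"dz": -0.12,"ax": 0,"ay": 0,"az": 0},
    {"hand": -1,"dx": 0,"dy": 0,"dz": 0,"ax": 0,"ay": 0,"az": 0}
  ]
}}

```text
clock: 38.75
tcp_pos: [549.8, 13.8, 317.1]
eef_rot: [-0.089, 0.705, 0.09, 0.698]
force: [0.5, 1.0, -2.9]
gripper_width: 59.9
```

```bash
python3 s.py 555.8,-9.7,267.5
```

```text
t 38.75 p [549.8  13.8 317.1] w 59.9 F [ 0.5  1.  -2.9] yaw 14.55 xax [-1.070e-02 -8.000e-04 -9.999e-01]
turn units [ 0.007 -0.076 -0.013]
555.8,-9.7,267.5 shift units [ 1.65 -0.81  0.02]
```

>>> {"name": "send_rows", "arguments": {
  "steps": [
    {"hand": -1,"dx": 0,"dy": -0.75,"dz": 0,"ax": 0,"ay": -0.07,"az": -0.01},
    {"hand": -1,"dx": 0,"dy": 0,"dz": 0,"ax": 0,"ay": 0,"az": 0},
    {"hand": -1,"dx": 0.5,"dy": 0,"dz": 0,"ax": 0,"ay": 0,"az": 0},
    {"hand": -1,"dx": 0.5,"dy": 0,"dz": 0,"ax": 0,"ay": 0,"az": 0},
    {"hand": -1,"dx": 0.3,"dy": 0,"dz": 0,"ax": 0,"ay": 0,"az": 0},
    {"hand": -1,"dx": 0,"dy": 0,"dz": 0,"ax": 0,"ay": 0,"az": 0}
  ]
}}

```text
clock: 39.35
tcp_pos: [554.6, -7.2, 275.4]
eef_rot: [-0.088, 0.703, 0.09, 0.7]
force: [-0.9, -0.5, -2.5]
gripper_width: 60.1
```

```bash
python3 s.py 555.8,-9.7,267.5
```

```text
t 39.35 p [554.6  -7.2 275.4] w 60.1 F [-0.9 -0.5 -2.5] yaw 14.45 xax [-0.0037  0.0018 -1.    ]
turn units [-0.006 -0.023 -0.019]
555.8,-9.7,267.5 shift units [ 0.26 -0.09  0.02]
```

>>> {"name": "send_rows", "arguments": {
  "steps": [
    {"hand": -1,"dx": 0.15,"dy": -0.09,"dz": 0.02,"ax": 0,"ay": -0.02,"az": -0.01},
    {"hand": -1,"dx": 0.1,"dy": 0,"dz": 0,"ax": 0,"ay": 0,"az": 0},
    {"hand": -1,"dx": 0,"dy": 0,"dz": 0,"ax": 0,"ay": 0,"az": 0}
  ]
}}

```text
clock: 39.65
tcp_pos: [556.3, -9.0, 268.3]
eef_rot: [-0.089, 0.701, 0.09, 0.702]
force: [-0.2, -0.9, -2.1]
gripper_width: 60.0
```

```bash
python3 s.py 555.8,-9.7,266.7 555.8,-9.7,345 621.7,293.6,345
python3 - <<'E'
from m import *
for n in ("top","scene"):
    f=imaging.grab_frame(n);c=cloud(f);z=c[...,2]
    r=c[masks(f["pixels"])["blue"]&(z>115)&(z<155)]; print(n,len(r),circ(r[:,:2]) if len(r)>15 else "")
E
```

```text
t 39.65 p [556.3  -9.  268.3] w 60.0 F [-0.2 -0.9 -2.1] yaw 14.52 xax [ 9.e-04  1.e-03 -1.e+00]
turn units [ 0.002  0.008 -0.006]
555.8,-9.7,266.7 shift units [ 0.05 -0.02 -0.02]
555.8,-9.7,345 shift units [-2.61  0.    0.  ]
621.7,293.6,345 shift units [0.01 9.24 4.66]
top 0 
scene 175 [556.3 -11.2  29. ]
```

>>> {"name": "send_rows", "arguments": {
  "steps": [
    {"hand": -1,"dx": 0.05,"dy": 0,"dz": 0,"ax": 0,"ay": 0,"az": 0},
    {"hand": 1,"dx": 0,"dy": 0,"dz": 0,"ax": 0,"ay": 0,"az": 0},
    {"hand": 1,"dx": 0,"dy": 0,"dz": 0,"ax": 0,"ay": 0,"az": 0},
    {"hand": 1,"dx": 0,"dy": 0,"dz": 0,"ax": 0,"ay": 0,"az": 0},
    {"hand": 1,"dx": 0,"dy": 0,"dz": 0,"ax": 0,"ay": 0,"az": 0},
    {"hand": 1,"dx": -0.8,"dy": 0,"dz": 0,"ax": 0,"ay": 0,"az": 0},
    {"hand": 1,"dx": -0.9,"dy": 0,"dz": 0,"ax": 0,"ay": 0,"az": 0},
    {"hand": 1,"dx": -0.9,"dy": 0,"dz": 0,"ax": 0,"ay": 0,"az": 0}
  ]
}}

```text
clock: 40.55
tcp_pos: [555.9, -9.3, 346.1]
eef_rot: [-0.089, 0.702, 0.089, 0.701]
force: [0.4, 1.0, 0.2]
gripper_width: 85.4
```

>>> {"name": "send_rows", "arguments": {
  "steps": [
    {"hand": 1,"dx": 0,"dy": 0.85,"dz": 0.43,"ax": 0,"ay": 0,"az": 0},
    {"hand": 1,"dx": 0,"dy": 0.85,"dz": 0.43,"ax": 0,"ay": 0,"az": 0},
    {"hand": 1,"dx": 0,"dy": 0.85,"dz": 0.43,"ax": 0,"ay": 0,"az": 0},
    {"hand": 1,"dx": 0,"dy": 0.85,"dz": 0.43,"ax": 0,"ay": 0,"az": 0},
    {"hand": 1,"dx": 0,"dy": 0.85,"dz": 0.43,"ax": 0,"ay": 0,"az": 0},
    {"hand": 1,"dx": 0,"dy": 0.85,"dz": 0.43,"ax": 0,"ay": 0,"az": 0},
    {"hand": 1,"dx": 0,"dy": 0.85,"dz": 0.43,"ax": 0,"ay": 0,"az": 0},
    {"hand": 1,"dx": 0,"dy": 0.85,"dz": 0.43,"ax": 0,"ay": 0,"az": 0}
  ]
}}

```text
clock: 41.35
tcp_pos: [607.3, 218.7, 355.4]
eef_rot: [-0.087, 0.697, 0.088, 0.706]
force: [0.5, 0.0, 0.5]
gripper_width: 85.6
```

>>> {"name": "send_rows", "arguments": {
  "steps": [
    {"hand": 1,"dx": 0,"dy": 0.85,"dz": 0.43,"ax": 0,"ay": 0,"az": 0},
    {"hand": 1,"dx": 0,"dy": 0.85,"dz": 0.43,"ax": 0,"ay": 0,"az": 0},
    {"hand": 1,"dx": 0,"dy": 0.4,"dz": 0.2,"ax": 0,"ay": 0,"az": 0},
    {"hand": 1,"dx": 0,"dy": 0,"dz": 0,"ax": 0,"ay": 0,"az": 0}
  ]
}}

```text
clock: 41.75
tcp_pos: [623.1, 294.1, 354.6]
eef_rot: [-0.089, 0.697, 0.089, 0.706]
force: [-0.9, 0.0, 0.1]
gripper_width: 85.4
```

```bash
python3 s.py 621.7,293.6,335 621.7,293.6,255
```

```text
t 41.75 p [623.1 294.1 354.6] w 85.4 F [-0.9  0.   0.1] yaw 14.43 xax [ 0.0125  0.0019 -0.9999]
turn units [-0.009  0.09   0.009]
621.7,293.6,335 shift units [ 0.65 -0.   -0.06]
621.7,293.6,255 shift units [ 2.67  0.   -0.03]
```

>>> {"name": "send_rows", "arguments": {
  "steps": [
    {"hand": 1,"dx": 0.4,"dy": 0,"dz": -0.06,"ax": 0,"ay": 0.09,"az": 0},
    {"hand": 1,"dx": 0,"dy": 0,"dz": 0,"ax": 0,"ay": 0,"az": 0},
    {"hand": 1,"dx": 0.7,"dy": 0,"dz": 0,"ax": 0,"ay": 0,"az": 0},
    {"hand": 1,"dx": 0.7,"dy": 0,"dz": 0,"ax": 0,"ay": 0,"az": 0},
    {"hand": 1,"dx": 0.7,"dy": 0,"dz": 0,"ax": 0,"ay": 0,"az": 0},
    {"hand": 1,"dx": 0.5,"dy": 0,"dz": 0,"ax": 0,"ay": 0,"az": 0},
    {"hand": 1,"dx": 0.2,"dy": 0,"dz": 0,"ax": 0,"ay": 0,"az": 0},
    {"hand": 1,"dx": 0,"dy": 0,"dz": 0,"ax": 0,"ay": 0,"az": 0}
  ]
}}

```text
clock: 42.55
tcp_pos: [621.0, 287.0, 256.0]
eef_rot: [-0.088, 0.702, 0.086, 0.702]
force: [-0.1, -0.3, 0.3]
gripper_width: 85.5
```

```bash
python3 s.py 621.7,293.6,255
```

```text
t 42.55 p [621. 287. 256.] w 85.5 F [-0.1 -0.3  0.3] yaw 14.13 xax [-3.0e-04 -2.2e-03 -1.0e+00]
turn units [-0.047 -0.006  0.015]
621.7,293.6,255 shift units [0.03 0.21 0.08]
```

>>> {"name": "send_rows", "arguments": {
  "steps": [
    {"hand": 1,"dx": 0,"dy": 0.21,"dz": 0.03,"ax": -0.04,"ay": 0,"az": 0.01},
    {"hand": 1,"dx": 0,"dy": 0,"dz": 0,"ax": 0,"ay": 0,"az": 0},
    {"hand": -1,"dx": 0,"dy": 0,"dz": 0,"ax": 0,"ay": 0,"az": 0},
    {"hand": -1,"dx": 0,"dy": 0,"dz": 0,"ax": 0,"ay": 0,"az": 0},
    {"hand": -1,"dx": 0,"dy": 0,"dz": 0,"ax": 0,"ay": 0,"az": 0},
    {"hand": -1,"dx": 0,"dy": 0,"dz": 0,"ax": 0,"ay": 0,"az": 0},
    {"hand": -1,"dx": 0,"dy": 0,"dz": 0,"ax": 0,"ay": 0,"az": 0}
  ]
}}

```text
clock: 43.25
tcp_pos: [620.9, 293.9, 260.0]
eef_rot: [-0.088, 0.7, 0.09, 0.703]
force: [-0.9, 0.3, -2.1]
gripper_width: 61.9
```

```bash
python3 s.py 621.7,293.6,320 665,50,320 665,50,262
```

```text
t 43.25 p [620.9 293.9 260. ] w 61.9 F [-0.9  0.3 -2.1] yaw 14.47 xax [ 0.0041  0.0025 -1.    ]
turn units [-0.003  0.033 -0.01 ]
621.7,293.6,320 shift units [-2.   -0.01  0.03]
665,50,320 shift units [-0.01 -8.22 -0.63]
665,50,262 shift units [ 1.93 -0.   -0.01]
```

>>> {"name": "send_rows", "arguments": {
  "steps": [
    {"hand": -1,"dx": -0.6,"dy": 0,"dz": 0,"ax": 0,"ay": 0,"az": 0},
    {"hand": -1,"dx": -0.7,"dy": 0,"dz": 0,"ax": 0,"ay": 0,"az": 0},
    {"hand": -1,"dx": -0.7,"dy": -0.3,"dz": 0,"ax": 0,"ay": 0,"az": 0},
    {"hand": -1,"dx": 0,"dy": -0.84,"dz": -0.06,"ax": 0,"ay": 0,"az": 0},
    {"hand": -1,"dx": 0,"dy": -0.84,"dz": -0.06,"ax": 0,"ay": 0,"az": 0},
    {"hand": -1,"dx": 0,"dy": -0.84,"dz": -0.06,"ax": 0,"ay": 0,"az": 0},
    {"hand": -1,"dx": 0,"dy": -0.84,"dz": -0.06,"ax": 0,"ay": 0,"az": 0},
    {"hand": -1,"dx": 0,"dy": -0.84,"dz": -0.06,"ax": 0,"ay": 0,"az": 0}
  ]
}}

```text
clock: 44.05
tcp_pos: [645.0, 159.5, 317.9]
eef_rot: [-0.091, 0.702, 0.091, 0.7]
force: [-0.6, 0.0, -1.8]
gripper_width: 61.7
```

>>> {"name": "send_rows", "arguments": {
  "steps": [
    {"hand": -1,"dx": 0,"dy": -0.84,"dz": -0.06,"ax": 0,"ay": 0,"az": 0},
    {"hand": -1,"dx": 0,"dy": -0.84,"dz": -0.06,"ax": 0,"ay": 0,"az": 0},
    {"hand": -1,"dx": 0,"dy": -0.84,"dz": -0.06,"ax": 0,"ay": 0,"az": 0},
    {"hand": -1,"dx": 0,"dy": -0.84,"dz": -0.06,"ax": 0,"ay": 0,"az": 0},
    {"hand": -1,"dx": 0,"dy": 0,"dz": 0,"ax": 0,"ay": 0,"az": 0}
  ]
}}

```text
clock: 44.55
tcp_pos: [663.8, 52.7, 315.8]
eef_rot: [-0.09, 0.704, 0.089, 0.699]
force: [-0.8, 0.2, -1.5]
gripper_width: 61.6
```

```bash
python3 s.py 664.5,50,269
```

```text
t 44.55 p [663.8  52.7 315.8] w 61.6 F [-0.8  0.2 -1.5] yaw 14.54 xax [-0.0077 -0.002  -1.    ]
turn units [ 0.005 -0.057 -0.   ]
664.5,50,269 shift units [ 1.56 -0.09  0.01]
```

>>> {"name": "send_rows", "arguments": {
  "steps": [
    {"hand": -1,"dx": 0,"dy": 0,"dz": 0,"ax": 0,"ay": -0.05,"az": 0},
    {"hand": -1,"dx": 0.5,"dy": 0,"dz": 0,"ax": 0,"ay": 0,"az": 0},
    {"hand": -1,"dx": 0.5,"dy": 0,"dz": 0,"ax": 0,"ay": 0,"az": 0},
    {"hand": -1,"dx": 0.3,"dy": 0,"dz": 0,"ax": 0,"ay": 0,"az": 0},
    {"hand": -1,"dx": 0,"dy": 0,"dz": 0,"ax": 0,"ay": 0,"az": 0}
  ]
}}

```text
clock: 45.05
tcp_pos: [663.4, 54.3, 274.9]
eef_rot: [-0.089, 0.701, 0.09, 0.701]
force: [0.1, -0.7, -1.9]
gripper_width: 61.4
```

```bash
python3 s.py 664.5,50,268.5
```

```text
t 45.05 p [663.4  54.3 274.9] w 61.4 F [ 0.1 -0.7 -1.9] yaw 14.57 xax [-4.e-04  8.e-04 -1.e+00]
turn units [ 0.009 -0.001 -0.006]
664.5,50,268.5 shift units [ 0.21 -0.15  0.  ]
```

>>> {"name": "send_rows", "arguments": {
  "steps": [
    {"hand": -1,"dx": 0.1,"dy": -0.15,"dz": 0,"ax": 0,"ay": 0,"az": 0},
    {"hand": -1,"dx": 0.1,"dy": 0,"dz": 0,"ax": 0,"ay": 0,"az": 0},
    {"hand": -1,"dx": 0,"dy": 0,"dz": 0,"ax": 0,"ay": 0,"az": 0}
  ]
}}

```text
clock: 45.35
tcp_pos: [664.9, 50.5, 269.8]
eef_rot: [-0.09, 0.701, 0.09, 0.702]
force: [-0.4, 0.3, -2.0]
gripper_width: 61.7
```

```bash
python3 s.py 664.5,50,268
python3 - <<'E'
from m import *
for n in ("top","scene"):
    f=imaging.grab_frame(n);c=cloud(f);z=c[...,2]
    r=c[masks(f["pixels"])["green"]&(z>115)&(z<155)]; print(n,len(r),circ(r[:,:2]) if len(r)>15 else "")
E
```

```text
t 45.35 p [664.9  50.5 269.8] w 61.7 F [-0.4  0.3 -2. ] yaw 14.65 xax [ 1.5e-03  8.0e-04 -1.0e+00]
turn units [ 0.019  0.012 -0.003]
664.5,50,268 shift units [ 0.06 -0.01 -0.02]
top 56 [667.1  52.1  29.9]
scene 157 [666.   47.9  28.9]
```

Well centred on the green coaster. Releasing and retreating upward.

>>> {"name": "send_rows", "arguments": {
  "steps": [
    {"hand": -1,"dx": 0.06,"dy": 0,"dz": 0,"ax": 0,"ay": 0,"az": 0},
    {"hand": 1,"dx": 0,"dy": 0,"dz": 0,"ax": 0,"ay": 0,"az": 0},
    {"hand": 1,"dx": 0,"dy": 0,"dz": 0,"ax": 0,"ay": 0,"az": 0},
    {"hand": 1,"dx": 0,"dy": 0,"dz": 0,"ax": 0,"ay": 0,"az": 0},
    {"hand": 1,"dx": 0,"dy": 0,"dz": 0,"ax": 0,"ay": 0,"az": 0},
    {"hand": 1,"dx": -0.8,"dy": 0,"dz": 0,"ax": 0,"ay": 0,"az": 0},
    {"hand": 1,"dx": -0.9,"dy": 0,"dz": 0,"ax": 0,"ay": 0,"az": 0},
    {"hand": 1,"dx": -0.9,"dy": 0,"dz": 0,"ax": 0,"ay": 0,"az": 0}
  ]
}}

```text
clock: 46.25
tcp_pos: [664.2, 50.3, 345.9]
eef_rot: [-0.09, 0.703, 0.09, 0.7]
force: [-0.5, -0.5, -1.1]
gripper_width: 85.5
```

>>> {"name": "send_rows", "arguments": {
  "steps": [
    {"hand": 1,"dx": -0.5,"dy": 0.8,"dz": -0.3,"ax": 0,"ay": 0,"az": 0},
    {"hand": 1,"dx": 0,"dy": 0.8,"dz": -0.3,"ax": 0,"ay": 0,"az": 0},
    {"hand": 1,"dx": 0,"dy": 0.8,"dz": -0.3,"ax": 0,"ay": 0,"az": 0},
    {"hand": 1,"dx": 0,"dy": 0.8,"dz": -0.3,"ax": 0,"ay": 0,"az": 0},
    {"hand": 1,"dx": 0,"dy": 0.8,"dz": -0.3,"ax": 0,"ay": 0,"az": 0},
    {"hand": 1,"dx": 0,"dy": 0,"dz": 0,"ax": 0,"ay": 0,"az": 0},
    {"hand": 1,"dx": 0,"dy": 0,"dz": 0,"ax": 0,"ay": 0,"az": 0}
  ]
}}

```text
clock: 46.95
tcp_pos: [588.8, 157.8, 368.7]
eef_rot: [-0.089, 0.698, 0.09, 0.705]
force: [0.7, 0.4, -0.3]
gripper_width: 85.3
```

```bash
python3 s.py
python3 - <<'E'
from m import *
for n in ("top","scene"):
    f=imaging.grab_frame(n);c=cloud(f);z=c[...,2]; save(f,"end_"+n+".png")
    for k,v in tumblers(f["pixels"],c).items(): print(n,k,v)
    t=(z>37)&(z<55)&(np.hypot(c[...,0]-488,c[...,1]+272)<40);print("plug",t.sum(),c[t].mean(0))
    if n=="top":
        v,u=np.mgrid[:384,:512];g=(u>360)&(v<200)&(v>120)&(z>60)
        print("glass",g.sum(),circ(c[g&(z>np.nanpercentile(z[g],60))][:,:2]),np.nanmax(z[g]))
E
```

```text
t 46.95 p [588.8 157.8 368.7] w 85.3 F [ 0.7  0.4 -0.3] yaw 14.58 xax [ 0.0096  0.0024 -1.    ]
turn units [0.01  0.071 0.   ]
top red {'zt': 133.7, 'n': 170, 'rim': array([ 607.9, -115.2,   29.1]), 'nlo': 546, 'coaster': array([ 608.2, -116. ,   46. ]), 'coaster_free': array([ 607.7, -115.6,   45.4])}
top green {'zt': 134.1, 'n': 112, 'rim': array([665.9,  52.7,  28.8]), 'nlo': 440, 'coaster': array([666.4,  52. ,  46. ]), 'coaster_free': array([664.7,  51.3,  44.3])}
top blue {'zt': 134.4, 'n': 146, 'rim': array([556.6,  -7.1,  29.1]), 'nlo': 568, 'coaster': array([557. ,  -8.7,  46. ]), 'coaster_free': array([555.7,  -8.5,  44.7])}
plug 95 [ 493.59897822 -265.0247832    44.03974533]
glass 1650 [ 625.8 -280.7   26.6] 129.57817328748058
scene red {'zt': 133.6, 'n': 169, 'rim': array([ 607.5, -118.7,   29.1]), 'nlo': 522, 'coaster': array([ 607.3, -116.7,   46. ]), 'coaster_free': array([ 607.6, -118.1,   44.8])}
scene green {'zt': 132.9, 'n': 157, 'rim': array([665.5,  49.1,  28.9]), 'nlo': 466, 'coaster': array([664.5,  48. ,  46. ]), 'coaster_free': array([665.7,  47.4,  44.3])}
scene blue {'zt': 133.3, 'n': 161, 'rim': array([556. , -10.4,  29.2]), 'nlo': 256, 'coaster': array([555.3, -12.4,  46. ]), 'coaster_free': array([555.7, -11.9,  44.6])}
plug 101 [ 493.41317265 -269.74187384   43.52981932]
```

View pics/end_scene.png

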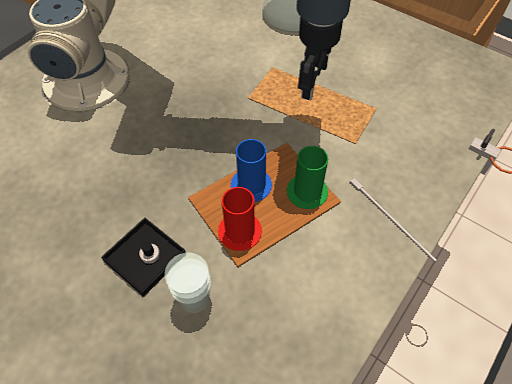

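Everything is in place: all three tumblers stand on their own coasters, the stopper is upright in the tray at (149,253), and the arm is clear. Handing in.

```bash
python3 -c "
from cell import sign_off; print(sign_off())"
```

```text
the job is handed in; nothing more can be done
None
```

I moved the three tumblers to the cork mat, set the stopper plug-up in the black tray, and put each tumbler back on the coaster of its own colour. I handed the job in at about 47 s on the robot's clock, well inside the 134 s limit; sign-off gives no verdict.

**Final checks from the top and scene cameras**
- **Tumblers:** each rim centre is within about 3 mm of its coaster's centre, against a 15 mm limit. All rims are at 133–134 mm, so all three stand upright.
- **Stopper:** it stands plug-up on the tray floor, about 10 mm from the tray's centre, with the plug top at z = 44 mm as expected.
- **Glass stack:** its measured position changed by less than 1 mm from the start.
- **Gripper:** it is open and well clear of everything.

**What disagreed or went wrong**
- **Camera offset:** the two cameras differ by about 3–4 mm in y throughout, so I used the average.
- **First grasp of green:** it closed too high and slightly tilted, so I opened and regripped before lifting. This shifted the tumbler by about 3 mm on its coaster.
- **First move call:** it was refused because I left out the turn values, and nothing moved.

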